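Set up the soldering turntable

ROBOT

A 7-joint arm with a two-finger parallel gripper is mounted at the origin on a cart in front of the work surface, level with it; the furniture and walls round the work are solid. World frame = base frame: x ahead of the robot, y to its left, z up, the work surface at z = 0. Lengths are in m, angles in degrees, forces in N, time in s.
With the tool pointing down it reaches from about 0.425 to 1.025 m from the base axis. Payload 3.6 kg.
Tool frame: the origin (TCP) lies at the very end of the fingers, on their centre line; the grasp point (between the pads) lies 19 mm behind it (tcp_to_grasp is the distance from the TCP to the grasp point, in m); z points along the fingers, y is the line along which they close (so a half turn about z gives the same grasp; the last joint's range is limited). The gripper opens to 85 mm and grips with 20 to 120 N. Pads are 22 mm wide; open, the fingers measure 114 mm over their backs; the gripper's body (76 mm by 85 mm) begins 54 mm behind the grasp point. The pads swing forward as they close: fully open they stand 13 mm farther back than shut.
Start: joints at [64.429, 33.873, 2.773, 92.16, -1.908, 54.013, -1.931], TCP at [0.251, -0.68, 0.231] pointing down, gripper open.
Joint ranges: [-153.93, 153.93], [-27.13, 128.08], [-72.61, 78.16], [10.71, 143.7], [-87.88, 267.88], [4.46, 118.87], [-176.78, 176.78]. Speed limits (degrees/s): [147.25, 147.25, 180, 180, 180, 180, 180].

INTERFACE

Orientations are given as a 3x3 rotation matrix whose columns are the frame's x, y, z axes.
In Python, from station import read_state, read_camera, camera_params, sign_off, tcp_to_grasp gives the robot as it stands.
- The arm moves only by the tool arm_command, never from a script. Its argument "moves" is a list that holds one entry, the list of rows, each a list of 7 numbers: the shift along the tool's x, y, z normalised to -1 to 1, where 1 is 200 mm, then the turn, a rotation vector about the tool's x, y, z normalised to -1 to 1, where 1 is 1.5 rad, then the opening, from -1 (shut) to 1 (fully open). A call has exactly 8 rows; each row shifts and turns the commanded pose from where the row before left it, along the tool's axes as they then stand; what a row does not reach is not made up. A row lasts 1/12 s, in which the tool goes at most 41.7 mm and 7.16 degrees, less where a joint would pass 70% of its speed; a pose out of reach is approached as far as the arm can. A call with a number of a shift or a turn outside -1 to 1 is refused whole. A call with a gripper value outside its range is refused whole. The fingers move at their own pace and stop on an object; "newtons" is the grip in N (left out, the last holds). Time passes only in rows, so rows that do not move let the fingers close, or fill a call up. It gives the time, the measured TCP pose, the force, the opening and the grip force at its end, in the units of the state.
- read_state(): the state, without advancing time (a new reading comes with each control period).
- read_camera(name): name is "side" or "top" or "wrist"; returns (picture, depth): 420x560x3 uint8, blue, green, red; 420x560 float32, m along the optical axis (not along the pixel's ray), 0 where there is no reading.
- camera_params(name): a dict with "fovy" (degrees; the focal length in pixels is half the picture's height over the tangent of half this angle, whatever the lens; pixels are square), "cx", "cy" (the principal point, pixels), "dist_coeffs" ([k1, k2, p1, p2, k3] as OpenCV has them; the pictures are not rectified), "world_from_camera" (4x4, takes a point from camera to world coordinates). Camera axes: x right, y up, looking along -z (the intrinsics and any distortion apply to the point x, -y, -z); pixel columns grow to the right and rows downward; lengths in m; the calibration is good to about 2 mm. A picture is of the moment at which its call begins: read the wrist's pose just before it. camera_params takes no time and is no camera call; for the wrist camera it gives the pose at the moment of the call.
- sign_off(): hands the job in; it is judged then, once.
The state is a dict: "time": time; "qpos": joint angles; "joint_vel": joint speeds; "joint_efforts": joint torques, N m; "tool_pos": TCP position; "tool_rot": TCP orientation; "ft_force": force on the tool from outside, world axes, zero at the start; "wrist_torque": the same for the moment, N m; "width": opening from 0.0 (shut) to 1.0 (fully open); "grasp_force": force on a finger pad.
Only numpy, scipy, OpenCV 4.12 (cv2) and the standard library are available. Lean on these libraries where they do the work, as an engineer would, in place of code of your own. Each camera call takes 0.05 s, during which the arm holds its last target. There are 200 camera calls.

TASK

Set up the soldering turntable for closing the band's seam: seat the charcoal block between the four clips on the pan, lay the silver band flat in the hollow on top of the block, and stand the biggest lump of fire brick on the pan close behind the block, against the middle of its far long side, to throw the heat back. Then put the flux dish upright on the bench just to the left of the turntable (as the robot looks at it), level with its middle, and the black-lidded jar upright just behind the dish, away from the flame. Leave the smaller lump and the other jar where they are.

Things in the scene. Friction and masses are not known exactly. Their poses are not given: they have to be found in the camera images.
- turntable: the turntable's foot, a low round aluminium casting 124 mm across under the pan, fixed to the bench; origin at its centre on the bench top; its axes are always parallel to the world's (x away from the robot, y to the robot's left)
- pan: dark steel round pan of the turntable, 180 mm across, turning on a stiff bearing (0.06 N m), starting within 0.35 rad of straight. Origin: its centre, on the underside, 22 mm above the bench; x points to its far side, y left. Floor 5 mm and rim 12 mm above the origin; floor flat to 80 mm from the centre. Behind the clips it is free: the lump's centre fits best at x = 45 mm, y = 0
- block_place (a point): point on the pan's floor (27 mm above the bench) midway between four L-shaped steel corner clips, 25 mm in front of the pan's centre; axes as the pan's. The clips, 9 mm high, enclose 68 mm (x) by 92 mm (y): 4 mm play all round the block. They reach only 15 mm from each corner, so the middle of each side is open to the fingers
- charcoal_block: black rectangular block, 60 mm (x) by 84 mm (y) by 32 mm high; origin at the centre of its underside. Its top has a round hollow in the middle, 50 mm across and 3 mm deep. Grasp it across the 60 mm, at the middle of the long sides; either way round will do. About 0.12 kg
- silver_band: plain bright metal band (a short open tube), 40 mm outside diameter, 34 mm inside, 18 mm high, standing on its edge face with the axis upright, a dark seam line down one side; origin at the centre of its underside. Grasp it across the outside. About 40 g
- big_lump: the bigger of the two loose brown lumps of broken fire brick near the turntable, about 48 mm (x) by 51 mm (y) by 40 mm high, rough-faced but flat underneath; origin about the centre of its underside. About 70 g
- flux_dish: round shallow cream-glazed dish, 61 mm across the rim, 48 mm across the foot, 12 mm high; origin at the centre of its underside. Grasp it across the rim with the fingertips just above the bench, or by one side of its rim. About 50 g
- flux_jar: round jar of white powder with a black screw lid, 44 mm across, 64 mm high; origin at the centre of its underside. Grasp the body. About 0.11 kg
- small_lump: the smaller brown lump of fire brick, 40 by 38 by 27 mm, to be left alone; origin at the centre of its underside
- bead_jar: smaller jar with a cream lid, 38 mm across, 47 mm high, at the back left of the bench, to be left alone; origin at the centre of its underside
Things that resemble listed ones, but are neither listed nor needed, are in the scene too. Leave any purple or red look-alike of the flux_jar alone.

How it is judged:
By the outcome, as a careful person would: the job done as asked, in the order asked, and still so for the second after the job is handed in, with the robot touching nothing.
It also fails if it takes over 104 s, if anything falls off the work surface, if the arm or the gripper's body presses on something with over 40 N, if the wrist force passes 120 N, or if a joint passes its speed limit or range.

## Working session

There is one attempt and no reset: what is moved stays moved. The work goes in short steps, Python scripts to look and compute and a tool call to move; the robot and the scene stay as the last step left them, time stands still between calls to the robot, and variables do not carry over. Pictures are saved under pics/ and viewed, at most 14 in all, crops included, and the job is handed in when it is done.

Besides the shell and the picture viewer there is one more tool, called after "Call:" as a command line: name --argument value ..., lists and objects as JSON in quotes. arm_command: Moves the arm, as the interface text tells. Its arguments: {"type":"object","properties":{"moves":{"type":"array","items":{"type":"array","items":{"type":"array","items":{"type":"number","minimum":-1,"maximum":1}}}},"newtons":{"type":"number"}},"required":["moves"]}

```bash
ls; mkdir -p pics
cat > h.py <<'E'
import numpy as np, cv2
from station import read_state, read_camera, camera_params, sign_off, tcp_to_grasp
def cloud(name):
    p=camera_params(name); im,d=read_camera(name)
    h,w=d.shape; f=h/2/np.tan(np.radians(p["fovy"])/2)
    K=np.array([[f,0,p["cx"]],[0,f,p["cy"]],[0,0,1]])
    u,v=np.meshgrid(np.arange(w),np.arange(h))
    n=cv2.undistortPoints(np.stack([u,v],-1).reshape(-1,1,2).astype(float),K,np.array(p["dist_coeffs"],float)).reshape(h,w,2)
    c=np.stack([n[...,0]*d,-n[...,1]*d,-d,np.ones_like(d)],-1)
    P=(c@np.array(p["world_from_camera"]).T)[...,:3]; P[d==0]=np.nan
    return im,P
E
python3 - <<'E'
from h import *
for n in("top","side"):
    im,P=cloud(n); cv2.imwrite(f"pics/{n}0.png",im); np.save(f"{n}0.npy",P)
    print(n,np.round(camera_params(n)["world_from_camera"],3).tolist())
s=read_state();print(s,tcp_to_grasp)
E
```

```text
pics
top [[0.021, 0.985, -0.169, 0.41], [-1.0, 0.019, -0.01, -0.171], [-0.007, 0.169, 0.986, 0.931], [0.0, 0.0, 0.0, 1.0]]
side [[-0.852, 0.288, -0.436, 0.092], [-0.522, -0.498, 0.692, 0.546], [-0.018, 0.818, 0.575, 0.675], [0.0, 0.0, 0.0, 1.0]]
{'time': 0.1, 'qpos': array([64.42923301, 33.91880406,  2.76830873, 92.22881977, -1.90676947,
       54.01326035, -1.93014001]), 'joint_vel': array([-0.04453587, -0.06928553,  0.08686813, -0.10105557, -0.0194124 ,
        0.00166398,  0.04457783]), 'joint_efforts': array([ 5.17212495e-03, -5.49989891e+01,  1.55343343e+00, -1.98824018e+01,
        9.73872462e-03,  3.87136577e-03,  2.76695505e-05]), 'tool_pos': array([ 0.25024231, -0.67964816,  0.2302781 ]), 'tool_rot': array([[ 9.38377994e-01,  3.45609714e-01, -8.16819112e-04],
       [ 3.45610653e-01, -9.38376220e-01,  1.82940489e-03],
       [-1.34223532e-04, -1.99897467e-03, -9.99997993e-01]]), 'ft_force': array([ 0.3271728 , -0.06926089,  0.01865514]), 'wrist_torque': array([-0.04762186,  0.04053762, -0.0225572 ]), 'grasp_force': 0.0, 'width': 1.0046276128309515} 0.0187
```

View pics/top0.png

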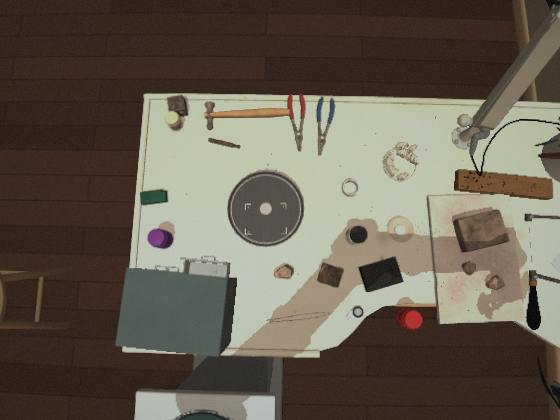

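View pics/side0.png

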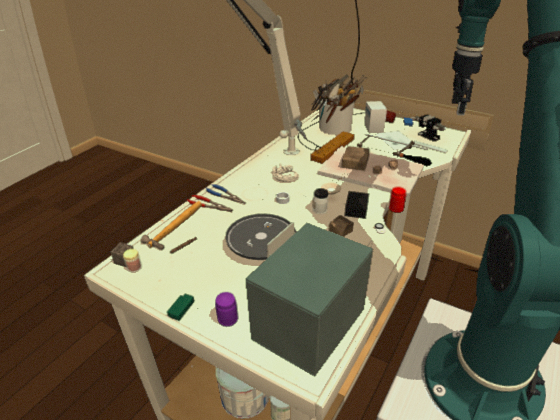

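Run:
```python
from h import *
im=cv2.imread("pics/top0.png");P=np.load("top0.npy")
c=im[150:330,215:445];cv2.imwrite("pics/c1.png",cv2.resize(c,None,fx=3.3,fy=3.3,interpolation=cv2.INTER_CUBIC))
def box(n,u0,u1,v0,v1,zmin=.006,zmax=.2):
    Q=P[v0:v1,u0:u1].reshape(-1,3);Q=Q[np.isfinite(Q).all(1)];z0=np.median(Q[Q[:,2]<zmin,2]) if (Q[:,2]<zmin).any() else np.nan
    Q=Q[(Q[:,2]>zmin)&(Q[:,2]<zmax)]
    t=Q[Q[:,2]>np.percentile(Q[:,2],95)-.008]
    print(n,len(Q),"table",round(z0,4),"ztop",Q[:,2].max().round(4),"top min/max",t.min(0).round(4)[:2],t.max(0).round(4)[:2],"rect",[np.round(k,4) for k in cv2.minAreaRect(t[:,:2].astype(np.float32))])
box("block",355,408,252,296)
box("brown",315,346,260,290)
box("pink",272,297,260,281)
box("band",338,361,175,200)
box("ring2",350,366,303,320)
box("dish",385,415,213,243)
box("jar",343,370,222,247)
box("pan",222,308,165,250)
box("teal",110,245,250,360,.05,.5)
box("bead",164,181,110,130)
box("purple",145,175,225,250)
print(P[209,265],P[209,235],P[300,180])
```

```text
block 1041 table 0.0003 ztop 0.0368 top min/max [ 0.3868 -0.4451] [ 0.4669 -0.348 ] rect [array([ 0.4263, -0.396 ]), array([0.0609, 0.085 ]), np.float64(17.2121)]
brown 442 table 0.0001 ztop 0.0416 top min/max [ 0.3989 -0.3064] [ 0.4457 -0.2585] rect [array([ 0.4224, -0.281 ]), array([0.0427, 0.0448]), np.float64(75.205)]
pink 195 table 0.0001 ztop 0.0294 top min/max [ 0.4143 -0.1909] [ 0.4398 -0.1518] rect [array([ 0.4272, -0.1712]), array([0.0251, 0.039 ]), np.float64(1.1823)]
band 97 table -0.0002 ztop 0.0222 top min/max [ 0.6106 -0.3497] [ 0.6481 -0.3115] rect [array([ 0.6293, -0.3306]), array([0.0373, 0.0382]), np.float64(1.0175)]
ring2 76 table 0.001 ztop 0.0111 top min/max [ 0.3246 -0.356 ] [ 0.352 -0.328] rect [array([ 0.335 , -0.3435]), array([0.0226, 0.0332]), np.float64(60.7749)]
dish 419 table 0.0004 ztop 0.0177 top min/max [ 0.5035 -0.4793] [ 0.5611 -0.4179] rect [array([ 0.5318, -0.448 ]), array([0.0605, 0.0574]), np.float64(71.3813)]
jar 370 table -0.0002 ztop 0.0679 top min/max [ 0.4922 -0.3583] [ 0.5306 -0.32  ] rect [array([ 0.5113, -0.3392]), array([0.0383, 0.0384]), np.float64(1.067)]
pan 4545 table -0.0002 ztop 0.0397 top min/max [ 0.4836 -0.2162] [ 0.6624 -0.0385] rect [array([ 0.5721, -0.1281]), array([0.1768, 0.1774]), np.float64(45.4326)]
teal 9543 table -0.0011 ztop 0.1748 top min/max [ 0.2647 -0.0642] [0.4482 0.1435] rect [array([0.3597, 0.0389]), array([0.1999, 0.1791]), np.float64(86.2488)]
bead 280 table 0.0001 ztop 0.0504 top min/max [0.7703 0.0868] [0.8093 0.1199] rect [array([0.7892, 0.1042]), array([0.0349, 0.0343]), np.float64(28.3154)]
purple 378 table 0.0001 ztop 0.0682 top min/max [0.4782 0.0959] [0.5147 0.1329] rect [array([0.4966, 0.1143]), array([0.0368, 0.0366]), np.float64(2.6444)]
[ 0.57103241 -0.12736564  0.02808694] [ 0.56989789 -0.05683541  0.02672091] [0.36582068 0.02382084 0.1697259 ]
```

View pics/c1.png

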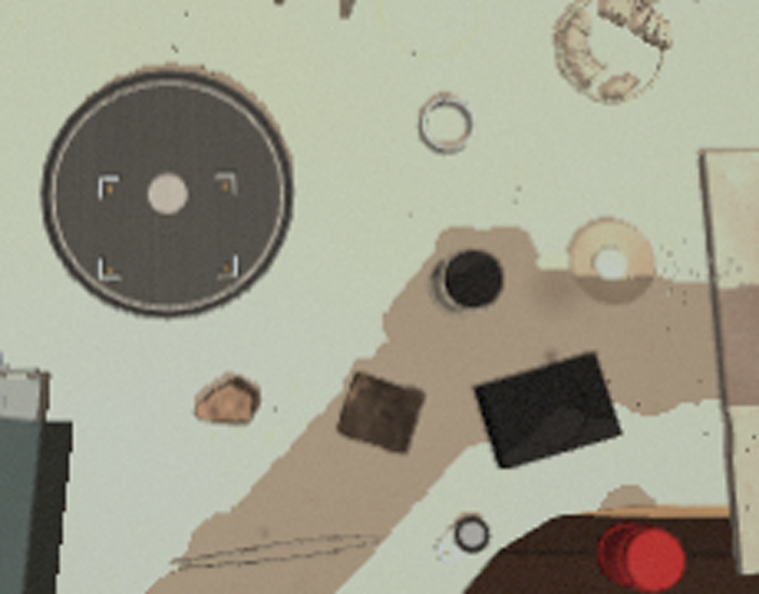

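```bash
cat >> h.py <<'E'
def plan(wps):
    """wps: list of (x,y,z,psi_deg or None,nrows,grip); prints rows from measured pose"""
    s=read_state(); p=s["tool_pos"].copy(); R=s["tool_rot"]; psi=np.degrees(np.arctan2(R[1,0],R[0,0]))
    print("from",p.round(4),"psi",psi.round(2)); out=[]
    for x,y,z,ps,n,g in wps:
        ps=psi if ps is None else ps; d=(np.array([x,y,z])-p)/n; t=(ps-psi)/n
        assert np.linalg.norm(d)<.0415 and abs(t)<7.1,(np.linalg.norm(d),t)
        for i in range(n):
            a=np.radians(psi); X=np.array([np.cos(a),np.sin(a),0]);Y=np.array([np.sin(a),-np.cos(a),0])
            r=np.round([d@X/.2,d@Y/.2,-d[2]/.2,0,0,-np.radians(t)/1.5],3); out.append([float(v) for v in r]+[g])
            p=p+.2*(r[0]*X+r[1]*Y)+[0,0,-.2*r[2]]; psi-=np.degrees(r[5]*1.5)
    while len(out)%8: out.append([0.,0.,0.,0.,0.,0.,out[-1][6]])
    for i in range(0,len(out),8): print(str(out[i:i+8]).replace(" ","").replace("0.0,","0,"))
E
python3 - <<'E'
from h import *
im=cv2.imread("pics/top0.png");P=np.load("top0.npy")
v0,v1,u0,u1=195,242,238,295
g=cv2.cvtColor(im,cv2.COLOR_BGR2GRAY)[v0:v1,u0:u1].astype(int); Q=P[v0:v1,u0:u1]
m=((g>105)|(Q[...,2]>.031))&(np.hypot(Q[...,0]-.571,Q[...,1]+.128)>.018)&(np.hypot(Q[...,0]-.571,Q[...,1]+.128)<.075)
p=camera_params("top");C=np.array(p["world_from_camera"])[:3,3]
for row in m: print("".join(".#"[k] for k in row))
n,l,st,ce=cv2.connectedComponentsWithStats(m.astype(np.uint8))
for i in range(1,n):
    if st[i,4]>8:
        q=Q[l==i]; q=C+(q-C)*((C[2]-.031)/(C[2]-q[:,2:])); print(st[i],q.mean(0).round(4),q.min(0).round(4),q.max(0).round(4))
plan([(.426,-.396,.23,107.2,13,1),(.426,-.396,.18,None,3,1)])
E
```

```text
Traceback (most recent call last):
TypeError: string indices must be integers, not 'numpy.bool'
```

```bash
cat > clips.py <<'E'
from h import *
im=cv2.imread("pics/top0.png");P=np.load("top0.npy")
v0,v1,u0,u1=195,242,238,295
g=cv2.cvtColor(im,cv2.COLOR_BGR2GRAY)[v0:v1,u0:u1].astype(int); Q=P[v0:v1,u0:u1]
r=np.hypot(Q[...,0]-.571,Q[...,1]+.128)
m=((g>105)|(Q[...,2]>.031))&(r>.018)&(r<.075)
C=np.array(camera_params("top")["world_from_camera"])[:3,3]
for row in m: print("".join(".#"[int(k)] for k in row))
n,l,st,ce=cv2.connectedComponentsWithStats(m.astype(np.uint8))
for i in range(1,n):
    if st[i,4]>4:
        q=Q[l==i]; print(st[i],q.mean(0).round(4),q.min(0).round(4),q.max(0).round(4))
plan([(.426,-.396,.23,107.2,13,1),(.426,-.396,.18,None,3,1)])
E
python3 clips.py
```

```text
...................#.....................................
.........................................................
......................................................#..
.........................................................
............#............................................
.........................................................
.........................................................
...........................................#####.........
.......######.............................######....#....
.......######.............................##.###.........
.......#.#.##..................................##........
.......#..#..................................#.##.......#
.......#..#....................................##........
...#...#........................................#........
.......#...........................#............#........
.......#.................................................
.........................................................
..............#..........................................
........................................................
[... 1808 characters left out ...]
0.0367]
[ 7 33  7  7 19] [ 0.5147 -0.0879  0.0318] [ 0.5105 -0.0971  0.0254] [ 0.5253 -0.0821  0.0371]
[43 32  6  8 16] [ 0.5173 -0.1731  0.0344] [ 0.5121 -0.1774  0.0266] [ 0.5296 -0.166   0.0384]
from [ 0.2502 -0.6796  0.2303] psi 20.22
[[0.101,-0.079,0,0,0,-0.078,1],[0.11,-0.067,0,0,0,-0.078,1],[0.117,-0.053,0,0,0,-0.078,1],[0.122,-0.039,0,0,0,-0.078,1],[0.126,-0.025,0,0,0,-0.078,1],[0.128,-0.01,0,0,0,-0.078,1],[0.128,0.005,0,0,0,-0.078,1],[0.127,0.02,0,0,0,-0.078,1]]
[[0.124,0.035,0,0,0,-0.078,1],[0.119,0.049,0,0,0,-0.078,1],[0.112,0.062,0,0,0,-0.078,1],[0.104,0.075,0,0,0,-0.078,1],[0.095,0.087,0,0,0,-0.078,1],[0,-0.001,0.084,0,0,-0,1],[0,-0.001,0.084,0,0,-0,1],[0,-0.001,0.084,0,0,-0,1]]
```

Call:
arm_command --moves '[[[0.101, -0.079, 0, 0, 0, -0.078, 1], [0.11, -0.067, 0, 0, 0, -0.078, 1], [0.117, -0.053, 0, 0, 0, -0.078, 1], [0.122, -0.039, 0, 0, 0, -0.078, 1], [0.126, -0.025, 0, 0, 0, -0.078, 1], [0.128, -0.01, 0, 0, 0, -0.078, 1], [0.128, 0.005, 0, 0, 0, -0.078, 1], [0.127, 0.02, 0, 0, 0, -0.078, 1]]]'

```text
time: 0.77
tool_pos: [0.359, -0.5044, 0.2309]
tool_rot: [[0.273, 0.962, -0.001], [0.962, -0.273, 0.001], [0.0, -0.001, -1.0]]
ft_force: [0.4, -0.9, -0.5]
width: 1.002
grasp_force: 0.0
```

Call:
arm_command --moves '[[[0.124, 0.035, 0, 0, 0, -0.078, 1], [0.119, 0.049, 0, 0, 0, -0.078, 1], [0.112, 0.062, 0, 0, 0, -0.078, 1], [0.104, 0.075, 0, 0, 0, -0.078, 1], [0.095, 0.087, 0, 0, 0, -0.078, 1], [0, 0, 0.084, 0, 0, 0, 1], [0, 0, 0.084, 0, 0, 0, 1], [0, 0, 0.084, 0, 0, 0, 1]]]'

```text
time: 1.43
tool_pos: [0.4269, -0.396, 0.1804]
tool_rot: [[-0.3, 0.954, 0.0], [0.954, 0.3, -0.0], [-0.0, 0.0, -1.0]]
ft_force: [0.1, -0.2, 0.7]
width: 1.001
grasp_force: 0.0
```

Run:
```python
from h import *
im,P=cloud("wrist"); cv2.imwrite("pics/w1.png",im); np.save("w1.npy",P)
m=(P[...,2]>.022)&(P[...,2]<.045)&(np.hypot(P[...,0]-.426,P[...,1]+.396)<.065)
q=P[m]; print(len(q),q.mean(0),[np.round(k,4) for k in cv2.minAreaRect(q[:,:2].astype(np.float32))],np.percentile(q[:,2],[5,50,95]))
plan([(.426,-.396,.03,107.2,5,1),(.426,-.396,.006,None,2,1)])
```

```text
5386 [ 0.42632708 -0.39444882  0.03155726] [array([ 0.427 , -0.3966]), array([0.0602, 0.0845]), np.float64(17.1212)] [0.02886393 0.03213188 0.03369355]
from [ 0.4246 -0.3949  0.1769] psi 107.4
[[-0.001,0.001,0.147,0,0,0,1],[-0.001,0.001,0.147,0,0,0,1],[-0.001,0.001,0.147,0,0,0,1],[-0.001,0.001,0.147,0,0,0,1],[-0.001,0.001,0.147,0,0,0,1],[-0.001,-0,0.06,0,0,-0,1],[-0.001,-0,0.06,0,0,-0,1],[0,0,0,0,0,0,1]]
```

View pics/w1.png

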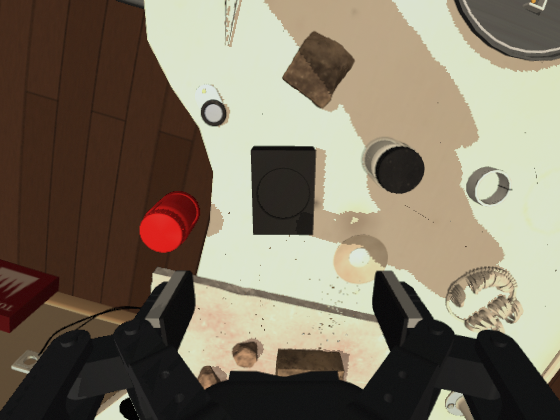

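Call:
arm_command --moves '[[[0, 0, 0.15, 0, 0, 0, 1], [0, 0, 0.15, 0, 0, 0, 1], [0, 0, 0.15, 0, 0, 0, 1], [0, 0, 0.15, 0, 0, 0, 1], [-0.01, 0.01, 0.15, 0, 0, 0, 1], [0, 0, 0.06, 0, 0, 0, 1], [0, 0, 0.05, 0, 0, 0, 1], [0, 0, 0, 0, 0, 0, 1]]]'

```text
time: 2.15
tool_pos: [0.4284, -0.3974, 0.0076]
tool_rot: [[-0.298, 0.954, -0.002], [0.954, 0.298, 0.002], [0.002, -0.002, -1.0]]
ft_force: [0.5, 0.0, 0.5]
width: 1.0
grasp_force: 0.0
```

Run:
```python
from h import *
s=read_state();print(s["tool_pos"],s["tool_rot"])
s=read_state();print(s["tool_pos"],s["joint_vel"])
```

```text
[ 0.42842343 -0.39739274  0.00764738] [[-0.2984777   0.95441408 -0.00219641]
 [ 0.95441427  0.29848127  0.00152757]
 [ 0.00211352 -0.00164034 -0.99999642]]
[ 0.42842343 -0.39739274  0.00764738] [ 0.6633617  -2.62372332 -1.02300806 -0.63043341 -0.43193955  1.22079526
  0.42348282]
```

Call:
arm_command --moves '[[[0, 0, 0, 0, 0, 0, -1], [0, 0, 0, 0, 0, 0, -1], [0, 0, 0, 0, 0, 0, -1], [0, 0, 0, 0, 0, 0, -1], [0, 0, 0, 0, 0, 0, -1], [0, 0, 0, 0, 0, 0, -1], [0, 0, 0, 0, 0, 0, -1], [0, 0, 0, 0, 0, 0, -1]]]' --newtons 45

```text
time: 2.82
tool_pos: [0.4295, -0.3989, 0.0109]
tool_rot: [[-0.298, 0.955, 0.001], [0.955, 0.298, -0.002], [-0.002, 0.001, -1.0]]
ft_force: [-0.6, 0.4, 6.7]
width: 0.695
grasp_force: 48.6
```

Call:
arm_command --moves '[[[0, 0, -0.03, 0, 0, 0, -1], [0, 0, -0.07, 0, 0, 0, -1], [0, 0, -0.1, 0, 0, 0, -1], [0, 0, -0.1, 0, 0, 0, -1], [0, 0, -0.1, 0, 0, 0, -1], [0, 0, -0.1, 0, 0, 0, -1], [0, 0, 0, 0, 0, 0, -1], [0, 0, 0, 0, 0, 0, -1]]]'

```text
time: 3.48
tool_pos: [0.4299, -0.3986, 0.1106]
tool_rot: [[-0.298, 0.955, 0.003], [0.955, 0.298, -0.002], [-0.003, 0.002, -1.0]]
ft_force: [0.2, -0.5, -1.3]
width: 0.691
grasp_force: 48.8
```

Run:
```python
from h import *
im,P=cloud("side"); cv2.imwrite("pics/s1.png",im)
plan([(.548,-.129,.107,92.1,10,-1),(.548,-.129,.05,None,4,-1)])
```

```text
from [ 0.429  -0.398   0.1094] psi 107.35
[[0.111,0.097,0.001,0,0,0.018,-1],[0.113,0.094,0.001,0,0,0.018,-1],[0.116,0.091,0.001,0,0,0.018,-1],[0.118,0.088,0.001,0,0,0.018,-1],[0.12,0.084,0.001,0,0,0.018,-1],[0.123,0.081,0.001,0,0,0.018,-1],[0.125,0.078,0.001,0,0,0.018,-1],[0.127,0.074,0.001,0,0,0.018,-1]]
[[0.129,0.071,0.001,0,0,0.018,-1],[0.131,0.067,0.001,0,0,0.018,-1],[-0,0,0.072,0,0,-0,-1],[-0,0,0.072,0,0,-0,-1],[-0,0,0.072,0,0,-0,-1],[-0,0,0.072,0,0,-0,-1],[0,0,0,0,0,0,-1],[0,0,0,0,0,0,-1]]
```

Call:
arm_command --moves '[[[0.111, 0.097, 0, 0, 0, 0.018, -1], [0.113, 0.094, 0, 0, 0, 0.018, -1], [0.116, 0.091, 0, 0, 0, 0.018, -1], [0.118, 0.088, 0, 0, 0, 0.018, -1], [0.12, 0.084, 0, 0, 0, 0.018, -1], [0.123, 0.081, 0, 0, 0, 0.018, -1], [0.125, 0.078, 0, 0, 0, 0.018, -1], [0.127, 0.074, 0, 0, 0, 0.018, -1]]]'

```text
time: 4.2
tool_pos: [0.5236, -0.1809, 0.1076]
tool_rot: [[-0.086, 0.996, -0.003], [0.996, 0.086, 0.001], [0.001, -0.003, -1.0]]
ft_force: [0.5, 0.2, -1.5]
width: 0.69
grasp_force: 48.8
```

Call:
arm_command --moves '[[[0.129, 0.071, 0, 0, 0, 0.018, -1], [0.12, 0.067, 0, 0, 0, 0.018, -1], [0, 0, 0.05, 0, 0, 0, -1], [0, 0, 0.05, 0, 0, 0, -1], [0, 0, 0.05, 0, 0, 0, -1], [0, 0, 0.05, 0, 0, 0, -1], [0, 0, 0, 0, 0, 0, -1], [0, 0, 0, 0, 0, 0, -1]]]'

```text
time: 4.87
tool_pos: [0.5466, -0.1322, 0.0676]
tool_rot: [[-0.031, 1.0, -0.003], [1.0, 0.031, -0.0], [-0.0, -0.003, -1.0]]
ft_force: [-0.9, 0.0, -0.9]
width: 0.69
grasp_force: 48.8
```

Run:
```python
from h import *
print(read_state()["tool_pos"],camera_params("wrist")["world_from_camera"])
im,P=cloud("top"); iw,Pw=cloud("wrist"); np.save("w2.npy",Pw);np.save("t2.npy",P)
a=cv2.resize(im[150:270,215:325],(550,600)); b=cv2.resize(iw,(250,188))
o=np.zeros((600,800,3),np.uint8);o[:,:550]=a;o[:188,550:]=b; cv2.imwrite("pics/h1.png",o); cv2.imwrite("pics/w2.png",iw)
s=read_state();R=s["tool_rot"];print(s["tool_pos"],np.degrees(np.arctan2(R[1,0],R[0,0])))
```

```text
[ 0.54657037 -0.13218336  0.06759988] [[ 0.99947634 -0.03143657 -0.00766705  0.54461088]
 [ 0.03223154  0.94628939  0.32171031 -0.04936664]
 [-0.00285822 -0.32178896  0.94680711  0.21097086]
 [ 0.          0.          0.          1.        ]]
[ 0.54784447 -0.13183249  0.06880632] 91.80729232967717
```

View pics/h1.png

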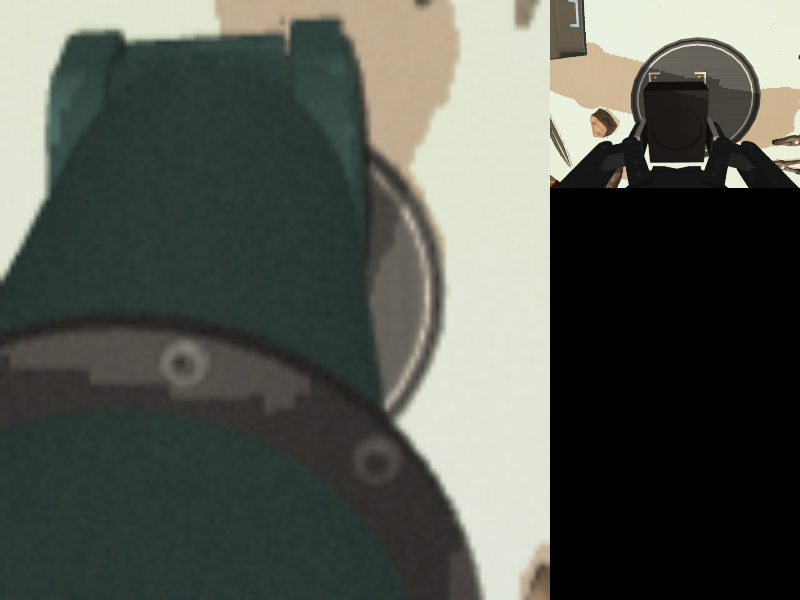

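```bash
cat > m.py <<'E'
from h import *
def rep(P,im,zlo,zhi):
    m=(P[...,2]>zlo)&(P[...,2]<zhi)&(np.hypot(P[...,0]-.548,P[...,1]+.13)<.06)
    m=cv2.morphologyEx(m.astype(np.uint8),cv2.MORPH_OPEN,np.ones((7,7)))>0
    q=P[m]; print("block",len(q),[np.round(k,4) for k in cv2.minAreaRect(q[:,:2].astype(np.float32))],np.median(q[:,2]))
    # clips: look left, bright
    c=(P[...,2]>.031)&(P[...,2]<.04)&(np.hypot(P[...,0]-.5725,P[...,1]+.128)<.072)&(cv2.cvtColor(im,cv2.COLOR_BGR2GRAY)>110)
    n,l,st,ce=cv2.connectedComponentsWithStats(c.astype(np.uint8),connectivity=8)
    for i in range(1,n):
        if st[i,4]>8: q=P[l==i]; print("clip",st[i],q.mean(0).round(4),q.min(0).round(4),q.max(0).round(4))
    r=(P[...,2]>.0315)&(P[...,2]<.038)&(abs(np.hypot(P[...,0]-.5725,P[...,1]+.128)-.088)<.006)
    q=P[r]; A=np.c_[2*q[:,:2],np.ones(len(q))]; s=np.linalg.lstsq(A,(q[:,:2]**2).sum(1),rcond=None)[0]
    print("pan",s[:2],np.sqrt(s[2]+s[0]**2+s[1]**2),len(q))
if __name__=="__main__":
    rep(np.load("w2.npy"),cv2.imread("pics/w2.png"),.078,.102)
E
python3 m.py
```

```text
block 24279 [array([ 0.5477, -0.1293]), array([0.0864, 0.0856]), np.float64(2.3152)] 0.08966354260159375
clip [323 160  28  27 219] [ 0.5783 -0.0829  0.0363] [ 0.5683 -0.0934  0.0312] [ 0.5837 -0.0789  0.0381]
clip [230 162  17   4  61] [ 0.5209 -0.0825  0.0365] [ 0.5163 -0.0835  0.0347] [ 0.5252 -0.0813  0.0378]
clip [222 173   4  10  28] [ 0.5122 -0.0913  0.0367] [ 0.5113 -0.0934  0.0356] [ 0.5131 -0.088   0.0379]
pan [ 0.57362905 -0.1273305 ] 0.08730668502696505 4350
```

Call:
arm_command --moves '[[[0.005, 0, 0.02, 0, 0, 0, -1], [0, 0, 0.03, 0, 0, 0, -1], [0, 0, 0.03, 0, 0, 0, -1], [0, 0, 0.03, 0, 0, 0, -1], [0, 0, 0.02, 0, 0, 0, -1], [0, 0, 0.015, 0, 0, 0, -1], [0, 0, 0.006, 0, 0, 0, -1], [0, 0, 0, 0, 0, 0, -1]]]'

```text
time: 5.63
tool_pos: [0.5478, -0.1298, 0.0384]
tool_rot: [[-0.033, 0.999, -0.001], [0.999, 0.033, 0.0], [0.0, -0.001, -1.0]]
ft_force: [-0.6, -0.0, -1.1]
width: 0.694
grasp_force: 48.9
```

Run:
```python
from m import *
im,P=cloud("wrist"); rep(P,im,.045,.07)
s=read_state();print(s["tool_pos"],s["ft_force"])
```

```text
block 24454 [array([ 0.5482, -0.1271]), array([0.0863, 0.0857]), np.float64(2.6341)] 0.059697967582590425
clip [329 175  33  32 307] [ 0.5778 -0.0824  0.0363] [ 0.5682 -0.0933  0.0311] [ 0.5837 -0.0788  0.0384]
clip [219 178  20   5  91] [ 0.5208 -0.0826  0.0366] [ 0.5161 -0.0837  0.0356] [ 0.5251 -0.0813  0.0382]
clip [209 191   5   9  21] [ 0.5119 -0.0903  0.0366] [ 0.511  -0.0922  0.0352] [ 0.5127 -0.0881  0.0374]
clip [347 322   3  20  46] [ 0.586  -0.1686  0.0367] [ 0.5849 -0.175   0.0355] [ 0.5872 -0.1604  0.0379]
pan [ 0.57363742 -0.12730879] 0.08722491307812284 5882
[ 0.54806132 -0.1298753   0.03858927] [ 0.25531049  0.52918554 -0.6742861 ]
```

Call:
arm_command --moves '[[[0, 0, 0, 0, 0, 0, 1], [0, 0, 0, 0, 0, 0, 1], [0, 0, 0, 0, 0, 0, 1], [0, 0, 0, 0, 0, 0, 1], [0, 0, -0.1, 0, 0, 0, 1], [0, 0, -0.2, 0, 0, 0, 1], [0, 0, -0.2, 0, 0, 0, 1], [0, 0, -0.2, 0, 0, 0, 1]]]'

```text
time: 6.35
tool_pos: [0.5474, -0.1298, 0.18]
tool_rot: [[-0.033, 0.999, -0.001], [0.999, 0.033, 0.0], [0.0, -0.001, -1.0]]
ft_force: [2.4, 0.3, -0.9]
width: 0.998
grasp_force: 0.0
```

Run:
```python
from m import *
im,P=cloud("wrist"); rep(P,im,.045,.07);cv2.imwrite("pics/w3.png",im)
plan([(.629,-.335,.155,92.1,8,0.2)])
```

```text
block 6502 [array([ 0.5484, -0.1267]), array([0.0603, 0.0847]), np.float64(2.5422)] 0.05910122144958985
clip [251 142  10   3  23] [ 0.5212 -0.0825  0.0367] [ 0.5169 -0.0833  0.0357] [ 0.525  -0.0812  0.0377]
clip [309 142  17  16  78] [ 0.5781 -0.0828  0.0365] [ 0.5688 -0.0928  0.0325] [ 0.5833 -0.0792  0.0389]
clip [245 150   2   9  16] [ 0.512  -0.0929  0.0366] [ 0.5113 -0.0961  0.0355] [ 0.5124 -0.0888  0.0377]
clip [318 227   5  14  23] [ 0.5856 -0.1689  0.0367] [ 0.5834 -0.175   0.0357] [ 0.5866 -0.1608  0.0379]
clip [249 228   2   8  15] [ 0.5156 -0.168   0.0367] [ 0.515  -0.1721  0.0361] [ 0.5162 -0.1645  0.0379]
pan [ 0.5737717  -0.12754217] 0.08746920095214566 2459
from [ 0.5527 -0.1305  0.1879] psi 91.88
[[-0.129,0.043,0.021,0,0,-0,0.2],[-0.129,0.043,0.021,0,0,-0,0.2],[-0.129,0.043,0.021,0,0,-0,0.2],[-0.129,0.043,0.021,0,0,-0,0.2],[-0.129,0.043,0.021,0,0,-0,0.2],[-0.129,0.043,0.021,0,0,-0,0.2],[-0.129,0.043,0.021,0,0,-0,0.2],[-0.129,0.043,0.021,0,0,-0,0.2]]
```

View pics/w3.png

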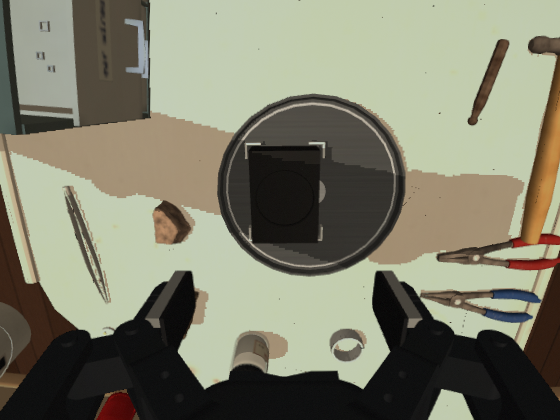

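Call:
arm_command --moves '[[[-0.127, 0.046, 0.04, 0, 0, 0, 0.5], [-0.127, 0.046, 0.04, 0, 0, 0, 0.5], [-0.127, 0.046, 0.04, 0, 0, 0, 0.5], [-0.127, 0.046, 0.04, 0, 0, 0, 0.5], [-0.127, 0.046, 0.04, 0, 0, 0, 0.5], [-0.127, 0.046, 0.04, 0, 0, 0, 0.5], [-0.127, 0.046, 0.04, 0, 0, 0, 0.5], [-0.127, 0.046, 0.04, 0, 0, 0, 0.5]]]'

```text
time: 7.07
tool_pos: [0.6285, -0.3318, 0.114]
tool_rot: [[-0.033, 0.999, -0.0], [0.999, 0.033, -0.0], [-0.0, -0.0, -1.0]]
ft_force: [0.6, -1.2, -0.1]
width: 0.747
grasp_force: 0.0
```

```bash
cat > f.py <<'E'
from h import *
def circ(P,c,r,zlo,zhi,tol=.012):
    for _ in range(3):
        d=np.hypot(P[...,0]-c[0],P[...,1]-c[1]); m=(P[...,2]>zlo)&(P[...,2]<zhi)&(d<r+tol)
        q=P[m][:,:2].astype(np.float32); c,R=cv2.minEnclosingCircle(q); tol=.006
    print("circle",np.round(c,4),round(R,4),"rect",[np.round(k,4) for k in cv2.minAreaRect(q)],len(q),P[m][:,2].max())
    return c
E
python3 - <<'E'
from f import *
im,P=cloud("wrist"); cv2.imwrite("pics/w4.png",im)
circ(P,(.629,-.331),.02,.012,.024); circ(np.load("w1.npy"),(.629,-.331),.02,.012,.024)
s=read_state();print(s["tool_pos"],s["tool_rot"][:,0])
E
```

```text
circle [ 0.6323 -0.3294] 0.0202 rect [array([ 0.6321, -0.3294]), array([0.0391, 0.0388]), np.float64(48.4518)] 703 0.020346894349126565
circle [ 0.6314 -0.3296] 0.0205 rect [array([ 0.6313, -0.3294]), array([0.0393, 0.04  ]), np.float64(69.8308)] 575 0.02074411103235224
[ 0.62905442 -0.33943831  0.11248976] [-0.02698264  0.99962122 -0.00541807]
```

Call:
arm_command --moves '[[[0, 0.01, 0.08, 0, 0, 0, 0.5], [0.005, 0.008, 0.12, 0, 0, 0, 0.5], [0, 0, 0.12, 0, 0, 0, 0.5], [0, 0, 0.1, 0, 0, 0, 0.5], [0, 0, 0.08, 0, 0, 0, 0.5], [0, 0, 0.03, 0, 0, 0, 0.5], [0, 0, 0.016, 0, 0, 0, 0.5], [0, 0, 0, 0, 0, 0, 0.5]]]'

```text
time: 7.78
tool_pos: [0.6319, -0.3288, 0.0051]
tool_rot: [[-0.034, 0.999, -0.0], [0.999, 0.034, 0.0], [0.0, -0.0, -1.0]]
ft_force: [-0.2, -0.2, -0.5]
width: 0.749
grasp_force: 0.0
```

Call:
arm_command --moves '[[[0, 0, 0, 0, 0, 0, -1], [0, 0, 0, 0, 0, 0, -1], [0, 0, 0, 0, 0, 0, -1], [0, 0, 0, 0, 0, 0, -1], [0, 0, 0, 0, 0, 0, -1], [0, 0, 0, 0, 0, 0, -1], [0, 0, 0, 0, 0, 0, -1], [0, 0, 0, 0, 0, 0, -1]]]' --newtons 30

```text
time: 8.45
tool_pos: [0.6329, -0.3299, 0.0072]
tool_rot: [[-0.033, 0.999, 0.002], [0.999, 0.033, -0.001], [-0.001, 0.002, -1.0]]
ft_force: [-0.8, 0.9, 6.5]
width: 0.454
grasp_force: 30.2
```

Run:
```python
from h import *
im,P=cloud("wrist"); np.save("w5.npy",P); cv2.imwrite("pics/w5.png",im)
s=read_state();print(s["tool_pos"],s["tool_rot"][:,0],s["ft_force"])
```

```text
[ 0.6329747  -0.32986682  0.0071914 ] [-0.03288625  0.99945853 -0.00107063] [-0.94158367 -0.16185267  5.48393396]
```

View pics/w5.png

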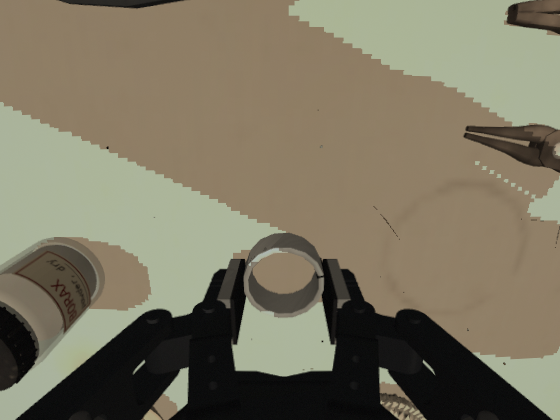

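Call:
arm_command --moves '[[[0, 0, -0.05, 0, 0, 0, -1], [0, 0, -0.1, 0, 0, 0, -1], [0, 0, -0.15, 0, 0, 0, -1], [0, 0, -0.15, 0, 0, 0, -1], [0, 0, -0.1, 0, 0, 0, -1], [0, 0, -0.05, 0, 0, 0, -1], [0, 0, 0, 0, 0, 0, -1], [0.03, -0.011, 0, 0, 0, 0, -1]]]'

```text
time: 9.17
tool_pos: [0.6293, -0.3251, 0.1255]
tool_rot: [[-0.031, 1.0, 0.001], [1.0, 0.031, -0.002], [-0.002, 0.001, -1.0]]
ft_force: [-0.4, -0.9, -1.3]
width: 0.451
grasp_force: 30.3
```

Call:
arm_command --moves '[[[0.1, -0.038, 0, 0, 0, 0, -1], [0.17, -0.064, 0, 0, 0, 0, -1], [0.18, -0.067, 0, 0, 0, 0, -1], [0.18, -0.067, 0, 0, 0, 0, -1], [0.18, -0.067, 0, 0, 0, 0, -1], [0.12, -0.045, 0, 0, 0, 0, -1], [0.06, -0.025, 0, 0, 0, 0, -1], [0, 0, 0, 0, 0, 0, -1]]]'

```text
time: 9.83
tool_pos: [0.5456, -0.124, 0.124]
tool_rot: [[-0.039, 0.999, -0.005], [0.999, 0.039, 0.002], [0.002, -0.005, -1.0]]
ft_force: [-0.2, 0.8, -0.1]
width: 0.453
grasp_force: 30.3
```

```bash
cat > b.py <<'E'
from f import *
im,P=cloud("wrist"); cv2.imwrite("pics/w6.png",im); np.save("w6.npy",P)
s=read_state();print(s["tool_pos"],s["tool_rot"][:,0],s["ft_force"])
zt=s["tool_pos"][2]-.0072+.018
d=np.hypot(P[...,0]-s["tool_pos"][0],P[...,1]-s["tool_pos"][1])
m=(P[...,2]>zt-.02)&(P[...,2]<zt+.004)&(d<.028)&(d>.012)
q=P[m];print(len(q),q.min(0),q.max(0))
# fit on top rim
t=P[(abs(P[...,2]-zt)<.003)&(d<.03)]; A=np.c_[2*t[:,:2],np.ones(len(t))]; c=np.linalg.lstsq(A,(t[:,:2]**2).sum(1),rcond=None)[0]
print("band fit",c[:2],np.sqrt(c[2]+c[0]**2+c[1]**2),len(t))
from m import rep
rep(P,im,.045,.065)
E
python3 b.py
```

```text
[ 0.54724274 -0.12694441  0.12444832] [-3.56605311e-02  9.99363849e-01  4.72642220e-04] [ 0.84055249 -0.71627407 -0.04288025]
3936 [ 0.52241773 -0.14392714  0.11672557] [ 0.57142072 -0.1036314   0.13922559]
band fit [ 0.546419   -0.12246256] 0.01911323746021402 1959
block 7719 [array([ 0.5484, -0.1266]), array([0.0604, 0.0848]), np.float64(2.7697)] 0.05922512428557236
clip [317 159  21  20 132] [ 0.5784 -0.0829  0.0365] [ 0.5684 -0.0931  0.0317] [ 0.5836 -0.0789  0.0387]
clip [246 160  13   3  36] [ 0.5208 -0.0828  0.0366] [ 0.5163 -0.0837  0.0352] [ 0.5251 -0.0819  0.0384]
clip [239 168   3  11  26] [ 0.5121 -0.0924  0.037 ] [ 0.5111 -0.0961  0.0352] [ 0.5128 -0.0882  0.0385]
pan [ 0.57359024 -0.1274196 ] 0.08738291012959924 2864
```

Call:
arm_command --moves '[[[0, 0, 0.05, 0, 0, 0, -1], [0, 0, 0.07, 0, 0, 0, -1], [0, 0, 0.05, 0, 0, 0, -1], [0, 0, 0.02, 0, 0, 0, -1], [0, 0, 0, 0, 0, 0, -1], [0, 0, 0, 0, 0, 0, -1], [0, 0, 0, 0, 0, 0, -1], [0, 0, 0, 0, 0, 0, -1]]]'

```text
time: 10.55
tool_pos: [0.5489, -0.1283, 0.088]
tool_rot: [[-0.033, 0.999, 0.001], [0.999, 0.033, -0.0], [-0.0, 0.001, -1.0]]
ft_force: [0.3, -0.3, 0.4]
width: 0.447
grasp_force: 30.3
```

```bash
python3 b.py
```

```text
[ 0.54886616 -0.12828124  0.08803256] [-3.28260602e-02  9.99461046e-01 -2.59576530e-04] [-0.22170156 -0.17372385 -1.15310126]
3967 [ 0.52149511 -0.14831046  0.08077584] [ 0.5743175  -0.10793381  0.10281903]
band fit [ 0.54895378 -0.12669535] 0.01919393373247371 2027
block 9416 [array([ 0.548 , -0.1224]), array([0.0606, 0.0762]), np.float64(2.603)] 0.05904142654727021
clip [316 160  25  25 179] [ 0.5781 -0.0827  0.0363] [ 0.5683 -0.0937  0.0311] [ 0.5835 -0.0787  0.0383]
clip [233 162  15   4  54] [ 0.5208 -0.0825  0.0366] [ 0.5163 -0.0837  0.0353] [ 0.5252 -0.0814  0.0381]
clip [225 172   3  14  27] [ 0.5119 -0.0924  0.0368] [ 0.511  -0.0963  0.0352] [ 0.5127 -0.088   0.0379]
pan [ 0.573555   -0.12743345] 0.08740374647140933 4339
```

Call:
arm_command --moves '[[[0.005, -0.002, 0.02, 0, 0, 0, -1], [0, 0, 0.03, 0, 0, 0, -1], [0, 0, 0.03, 0, 0, 0, -1], [0, 0, 0.022, 0, 0, 0, -1], [0, 0, 0.014, 0, 0, 0, -1], [0, 0, 0.007, 0, 0, 0, -1], [0, 0, 0, 0, 0, 0, -1], [0, 0, 0, 0, 0, 0, -1]]]'

```text
time: 11.27
tool_pos: [0.5474, -0.127, 0.0632]
tool_rot: [[-0.033, 0.999, -0.001], [0.999, 0.033, -0.0], [-0.0, -0.001, -1.0]]
ft_force: [-1.9, 0.6, 4.9]
width: 0.454
grasp_force: 30.7
```

Call:
arm_command --moves '[[[0, 0, 0, 0, 0, 0, 0.4], [0, 0, 0, 0, 0, 0, 0.4], [0, 0, 0, 0, 0, 0, 0.4], [0, 0, 0, 0, 0, 0, 0.4], [0, 0, -0.1, 0, 0, 0, 0.4], [0, 0, -0.15, 0, 0, 0, 0.4], [0, 0, -0.2, 0, 0, 0, 0.4], [0, 0, -0.15, 0, 0, 0, 0.4]]]'

```text
time: 11.93
tool_pos: [0.5483, -0.1271, 0.1848]
tool_rot: [[-0.033, 0.999, 0.001], [0.999, 0.033, 0.0], [0.0, 0.001, -1.0]]
ft_force: [0.3, -0.4, -0.0]
width: 0.7
grasp_force: 0.0
```

Run:
```python
from f import *
from m import rep
im,P=cloud("wrist"); cv2.imwrite("pics/w7.png",im)
circ(P,(.5484,-.1266),.02,.067,.082)
rep(P,im,.05,.064)
s=read_state();print(s["tool_pos"],s["tool_rot"][:,0],s["ft_force"])
```

```text
circle [ 0.548  -0.1271] 0.0204 rect [array([ 0.548 , -0.1268]), array([0.0391, 0.0395]), np.float64(50.7844)] 656 0.07658248934159512
block 5379 [array([ 0.5484, -0.1269]), array([0.0602, 0.0849]), np.float64(2.6236)] 0.05940752176998848
clip [250 145  10   2  19] [ 0.5209 -0.0825  0.0365] [ 0.5167 -0.0833  0.0348] [ 0.5248 -0.0819  0.0379]
clip [307 144  16  16  77] [ 0.5781 -0.0827  0.0365] [ 0.5686 -0.0928  0.033 ] [ 0.5833 -0.0791  0.038 ]
clip [245 153   2   8  14] [ 0.5124 -0.0933  0.0367] [ 0.5119 -0.0962  0.0357] [ 0.513  -0.0898  0.0381]
clip [248 229   2   8  14] [ 0.5153 -0.1683  0.0368] [ 0.5147 -0.1723  0.0359] [ 0.5158 -0.1647  0.0374]
clip [316 228   5  13  28] [ 0.5859 -0.1686  0.0367] [ 0.5833 -0.175   0.0355] [ 0.5872 -0.1618  0.038 ]
pan [ 0.57371692 -0.1275336 ] 0.08745056910764794 2305
[ 0.55213085 -0.12759576  0.19032624] [-0.03283569  0.99945787 -0.00240385] [ 1.77687119 -0.17786403  2.63644534]
```

View pics/w7.png

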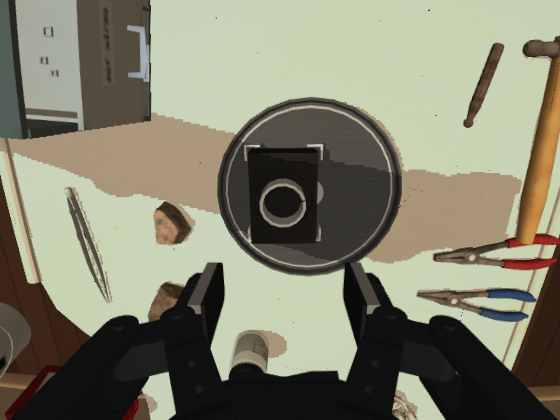

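Run:
```python
from f import *
P=np.load("w1.npy")
for z in (.008,.015,.025,.034):
    m=(P[...,2]>z)&(P[...,2]<.05)&(np.hypot(P[...,0]-.422,P[...,1]+.281)<.038)
    q=P[m];print(z,len(q),[np.round(k,4) for k in cv2.minAreaRect(q[:,:2].astype(np.float32))],q[:,2].max())
import h
h.read_state=lambda:dict(tool_pos=np.array([.548,-.1265,.1835]),tool_rot=np.array([[-.033,.999,0],[.999,.033,0],[0,0,-1.]]))
h.plan([(.423,-.281,.1835,-15,16,.8)])
```

```text
0.008 3184 [array([ 0.4229, -0.28  ]), array([0.0528, 0.0466]), np.float64(74.3442)] 0.04225115268064916
0.015 3166 [array([ 0.4229, -0.2799]), array([0.0526, 0.0466]), np.float64(74.3442)] 0.04225115268064916
0.025 3091 [array([ 0.4229, -0.2799]), array([0.0526, 0.0466]), np.float64(74.3847)] 0.04225115268064916
0.034 1604 [array([ 0.421 , -0.2814]), array([0.039 , 0.0428]), np.float64(80.4304)] 0.04225115268064916
from [ 0.548  -0.1265  0.1835] psi 91.89
[[-0.047,-0.041,-0,0,0,0.078,0.8],[-0.051,-0.035,-0,0,0,0.078,0.8],[-0.055,-0.029,-0,0,0,0.078,0.8],[-0.058,-0.022,-0,0,0,0.078,0.8],[-0.06,-0.015,-0,0,0,0.078,0.8],[-0.062,-0.008,-0,0,0,0.078,0.8],[-0.062,-0.001,-0,0,0,0.078,0.8],[-0.062,0.007,-0,0,0,0.078,0.8]]
[[-0.061,0.014,-0,0,0,0.078,0.8],[-0.059,0.021,-0,0,0,0.078,0.8],[-0.056,0.027,-0,0,0,0.078,0.8],[-0.052,0.034,-0,0,0,0.078,0.8],[-0.048,0.04,-0,0,0,0.078,0.8],[-0.043,0.045,-0,0,0,0.078,0.8],[-0.037,0.05,-0,0,0,0.078,0.8],[-0.031,0.054,-0,0,0,0.078,0.8]]
```

Call:
arm_command --moves '[[[-0.047, -0.041, 0, 0, 0, 0.078, 0.9], [-0.051, -0.035, 0, 0, 0, 0.078, 0.9], [-0.055, -0.029, 0, 0, 0, 0.078, 0.9], [-0.058, -0.022, 0, 0, 0, 0.078, 0.9], [-0.06, -0.015, 0, 0, 0, 0.078, 0.9], [-0.062, -0.008, 0, 0, 0, 0.078, 0.9], [-0.062, -0.001, 0, 0, 0, 0.078, 0.9], [-0.062, 0.007, 0, 0, 0, 0.078, 0.9]]]'

```text
time: 12.65
tool_pos: [0.4847, -0.2047, 0.1826]
tool_rot: [[0.789, 0.615, -0.0], [0.615, -0.789, -0.0], [-0.0, -0.0, -1.0]]
ft_force: [0.7, -1.0, 0.1]
width: 0.952
grasp_force: 0.0
```

Call:
arm_command --moves '[[[-0.061, 0.014, 0, 0, 0, 0.078, 0.9], [-0.059, 0.021, 0, 0, 0, 0.078, 0.9], [-0.056, 0.027, 0, 0, 0, 0.078, 0.9], [-0.052, 0.034, 0, 0, 0, 0.078, 0.9], [-0.048, 0.04, 0, 0, 0, 0.078, 0.9], [-0.043, 0.045, 0, 0, 0, 0.078, 0.9], [-0.037, 0.05, 0, 0, 0, 0.078, 0.9], [-0.031, 0.054, 0, 0, 0, 0.078, 0.9]]]'

```text
time: 13.32
tool_pos: [0.4223, -0.2824, 0.1827]
tool_rot: [[0.963, -0.27, -0.0], [-0.27, -0.963, -0.0], [-0.0, 0.0, -1.0]]
ft_force: [0.4, 0.1, 0.5]
width: 0.947
grasp_force: 0.0
```

Call:
arm_command --moves '[[[0, 0, 0.05, 0, 0, 0, 0.9], [0, 0, 0.1, 0, 0, 0, 0.9], [0, 0, 0.1, 0, 0, 0, 0.9], [0, 0, 0.05, 0, 0, 0, 0.9], [0, 0, 0, 0, 0, 0, 0.9], [0, 0, 0, 0, 0, 0, 0.9], [0, 0, 0, 0, 0, 0, 0.9], [0, 0, 0, 0, 0, 0, 0.9]]]'

```text
time: 13.98
tool_pos: [0.4235, -0.2823, 0.1237]
tool_rot: [[0.964, -0.264, 0.002], [-0.264, -0.964, -0.001], [0.002, 0.0, -1.0]]
ft_force: [-1.1, -0.9, 0.8]
width: 0.95
grasp_force: 0.0
```

Run:
```python
from f import *
im,P=cloud("wrist"); cv2.imwrite("pics/w8.png",im)
for z in (.012,.034):
    m=(P[...,2]>z)&(P[...,2]<.05)&(np.hypot(P[...,0]-.422,P[...,1]+.281)<.038)
    q=P[m];print(z,len(q),[np.round(k,4) for k in cv2.minAreaRect(q[:,:2].astype(np.float32))],q[:,2].max())
plan([(.4229,-.28,.03,-15.5,6,.9)])
```

```text
0.012 3606 [array([ 0.4229, -0.2803]), array([0.0516, 0.0466]), np.float64(74.0264)] 0.04154972410953828
0.034 1676 [array([ 0.4215, -0.2811]), array([0.037 , 0.0438]), np.float64(79.861)] 0.04154972410953828
from [ 0.4235 -0.2823  0.1237] psi -15.34
[[-0.001,-0.002,0.078,0,0,0,0.9],[-0.001,-0.002,0.078,0,0,0,0.9],[-0.001,-0.002,0.078,0,0,0,0.9],[-0.001,-0.002,0.078,0,0,0,0.9],[-0.001,-0.002,0.078,0,0,0,0.9],[-0.001,-0.002,0.078,0,0,0,0.9],[0,0,0,0,0,0,0.9],[0,0,0,0,0,0,0.9]]
```

Call:
arm_command --moves '[[[-0.005, -0.009, 0.05, 0, 0, 0, 0.9], [0, 0, 0.1, 0, 0, 0, 0.9], [0, 0, 0.13, 0, 0, 0, 0.9], [0, 0, 0.12, 0, 0, 0, 0.9], [0, 0, 0.1, 0, 0, 0, 0.9], [0, 0, 0.05, 0, 0, 0, 0.9], [0, 0, 0.03, 0, 0, 0, 0.9], [0, 0, 0, 0, 0, 0, 0.9]]]'

```text
time: 14.7
tool_pos: [0.4219, -0.2798, 0.006]
tool_rot: [[0.964, -0.265, -0.001], [-0.265, -0.964, 0.001], [-0.001, -0.0, -1.0]]
ft_force: [-0.2, -0.1, -0.1]
width: 0.95
grasp_force: 0.0
```

Call:
arm_command --moves '[[[0, 0, 0, 0, 0, 0, -1], [0, 0, 0, 0, 0, 0, -1], [0, 0, 0, 0, 0, 0, -1], [0, 0, 0, 0, 0, 0, -1], [0, 0, 0, 0, 0, 0, -1], [0, 0, 0, 0, 0, 0, -1], [0, 0, 0, 0, 0, 0, -1], [0, 0, 0, 0, 0, 0, -1]]]' --newtons 40

```text
time: 15.37
tool_pos: [0.423, -0.2805, 0.0082]
tool_rot: [[0.964, -0.265, 0.002], [-0.265, -0.964, -0.001], [0.002, 0.001, -1.0]]
ft_force: [-0.2, 0.7, 6.6]
width: 0.574
grasp_force: 41.7
```

Call:
arm_command --moves '[[[0, 0, -0.05, 0, 0, 0, -1], [0, 0, -0.1, 0, 0, 0, -1], [0, 0, -0.15, 0, 0, 0, -1], [0, 0, -0.15, 0, 0, 0, -1], [0, 0, -0.15, 0, 0, 0, -1], [0, 0, -0.1, 0, 0, 0, -1], [0, 0, 0, 0, 0, 0, -1], [0, 0, 0, 0, 0, 0, -1]]]'

```text
time: 16.03
tool_pos: [0.423, -0.2802, 0.1485]
tool_rot: [[0.964, -0.265, 0.003], [-0.265, -0.964, -0.001], [0.003, 0.0, -1.0]]
ft_force: [0.3, 0.4, -1.0]
width: 0.58
grasp_force: 41.8
```

Run:
```python
from f import *
im,P=cloud("wrist"); cv2.imwrite("pics/w9.png",im); np.save("w9.npy",P)
print(read_state()["tool_pos"])
plan([(.6185,-.126,.15,2.3,8,-1)])
```

```text
[ 0.42217391 -0.27960576  0.14730818]
from [ 0.4222 -0.2796  0.1473] psi -15.34
[[0.093,-0.125,-0.002,0,0,-0.026,-1],[0.098,-0.121,-0.002,0,0,-0.026,-1],[0.102,-0.117,-0.002,0,0,-0.026,-1],[0.107,-0.113,-0.002,0,0,-0.026,-1],[0.111,-0.109,-0.002,0,0,-0.026,-1],[0.115,-0.105,-0.002,0,0,-0.026,-1],[0.119,-0.1,-0.002,0,0,-0.026,-1],[0.123,-0.095,-0.002,0,0,-0.026,-1]]
```

View pics/w9.png

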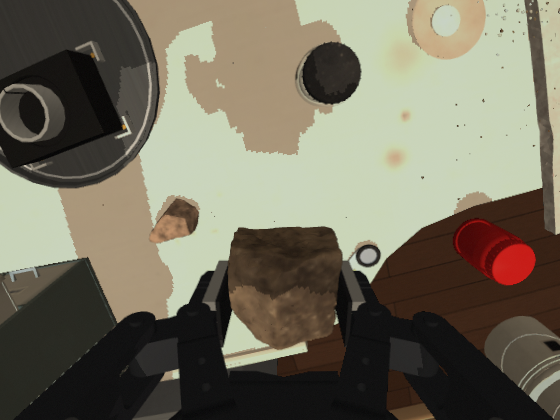

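Call:
arm_command --moves '[[[0.093, -0.125, 0, 0, 0, -0.026, -1], [0.098, -0.121, 0, 0, 0, -0.026, -1], [0.102, -0.117, 0, 0, 0, -0.026, -1], [0.107, -0.113, 0, 0, 0, -0.026, -1], [0.111, -0.109, 0, 0, 0, -0.026, -1], [0.115, -0.105, 0, 0, 0, -0.026, -1], [0.119, -0.1, 0, 0, 0, -0.026, -1], [0.113, -0.095, 0, 0, 0, -0.026, -1]]]'

```text
time: 16.75
tool_pos: [0.6164, -0.1251, 0.1447]
tool_rot: [[0.999, 0.046, -0.004], [0.046, -0.999, 0.001], [-0.003, -0.001, -1.0]]
ft_force: [0.6, 0.0, -0.3]
width: 0.577
grasp_force: 41.9
```

Call:
arm_command --moves '[[[0, 0, 0.05, 0, 0, 0, -1], [0, 0, 0.1, 0, 0, 0, -1], [0, 0, 0.1, 0, 0, 0, -1], [0, 0, 0.05, 0, 0, 0, -1], [0, 0, 0, 0, 0, 0, -1], [0, 0, 0, 0, 0, 0, -1], [0, 0, 0, 0, 0, 0, -1], [0, 0, 0, 0, 0, 0, -1]]]'

```text
time: 17.42
tool_pos: [0.6171, -0.1272, 0.0879]
tool_rot: [[0.999, 0.043, 0.002], [0.043, -0.999, -0.0], [0.002, 0.0, -1.0]]
ft_force: [0.8, 0.3, -1.2]
width: 0.579
grasp_force: 41.8
```

Run:
```python
from f import *
s=read_state();print(s["tool_pos"],s["tool_rot"][:,0])
im,P=cloud("wrist"); cv2.imwrite("pics/w10.png",im); np.save("w10.npy",P)
m=(P[...,2]>.085)&(P[...,2]<.13)&(abs(P[...,0]-.617)<.04)&(abs(P[...,1]+.126)<.023)
q=P[m];print(len(q),q.min(0),q.max(0))
plan([(.6166,-.1258,.0375,2.5,5,-1)])
```

```text
[ 0.61714085 -0.1271788   0.08786586] [0.99905654 0.04339126 0.00179713]
10864 [ 0.59379893 -0.1489884   0.08500572] [ 0.64148623 -0.10300333  0.12984896]
from [ 0.6172 -0.1271  0.088 ] psi 2.49
[[-0.001,-0.001,0.05,0,0,-0,-1],[-0.001,-0.001,0.05,0,0,-0,-1],[-0.001,-0.001,0.05,0,0,-0,-1],[-0.001,-0.001,0.05,0,0,-0,-1],[-0.001,-0.001,0.05,0,0,-0,-1],[0,0,0,0,0,0,-1],[0,0,0,0,0,0,-1],[0,0,0,0,0,0,-1]]
```

Call:
arm_command --moves '[[[-0.002, -0.007, 0.05, 0, 0, 0, -1], [0, 0, 0.06, 0, 0, 0, -1], [0, 0, 0.06, 0, 0, 0, -1], [0, 0, 0.05, 0, 0, 0, -1], [0, 0, 0.03, 0, 0, 0, -1], [0, 0, 0.012, 0, 0, 0, -1], [0, 0, 0, 0, 0, 0, -1], [0, 0, 0, 0, 0, 0, -1]]]'

```text
time: 18.13
tool_pos: [0.6145, -0.1248, 0.0349]
tool_rot: [[0.999, 0.043, -0.003], [0.043, -0.999, 0.002], [-0.003, -0.002, -1.0]]
ft_force: [-4.7, 1.4, 9.6]
width: 0.58
grasp_force: 42.2
```

Call:
arm_command --moves '[[[0, 0, 0, 0, 0, 0, 0.6], [0, 0, 0, 0, 0, 0, 0.6], [0, 0, 0, 0, 0, 0, 0.6], [0, 0, 0, 0, 0, 0, 0.6], [0, 0, -0.05, 0, 0, 0, 0.6], [0, 0, -0.1, 0, 0, 0, 0.6], [0, 0, -0.2, 0, 0, 0, 0.6], [0, 0, -0.2, 0, 0, 0, 0.6]]]'

```text
time: 18.8
tool_pos: [0.6147, -0.1252, 0.1448]
tool_rot: [[0.999, 0.044, -0.004], [0.044, -0.999, 0.0], [-0.004, -0.001, -1.0]]
ft_force: [0.8, -0.0, 0.5]
width: 0.801
grasp_force: 0.0
```

Call:
arm_command --moves '[[[0, 0.05, -0.1, 0, 0, 0, 1], [0, 0.1, -0.05, 0, 0, 0, 1], [0, 0.2, 0, 0, 0, 0, 1], [0, 0.2, 0, 0, 0, 0, 1], [-0.05, 0.2, 0, 0, 0, 0, 1], [-0.05, 0.2, 0, 0, 0, 0, 1], [-0.05, 0.2, 0, 0, 0, 0, 1], [-0.05, 0.2, 0, 0, 0, 0, 1]]]'

```text
time: 19.47
tool_pos: [0.5871, -0.3988, 0.1752]
tool_rot: [[0.999, 0.044, 0.0], [0.044, -0.999, -0.0], [0.0, 0.0, -1.0]]
ft_force: [1.2, -0.3, 0.3]
width: 0.997
grasp_force: 0.0
```

Run:
```python
from f import *
im,P=cloud("top"); cv2.imwrite("pics/t3.png",cv2.resize(im[90:300,140:420],(800,600),interpolation=cv2.INTER_CUBIC))
circ(P,(.5318,-.448),.03,.006,.02)
circ(P,(.5113,-.3392),.022,.045,.072)
q=P[(P[...,2]>.05)&(P[...,2]<.08)&(abs(P[...,0]-.617)<.04)&(abs(P[...,1]+.126)<.04)]
print(q.min(0),q.max(0),[np.round(k,4) for k in cv2.minAreaRect(q[:,:2].astype(np.float32))])
plan([(.532,-.448,.15,None,3,1)])
```

```text
Traceback (most recent call last):
  File "f.py", line 6, in circ
    print("circle",np.round(c,4),round(R,4),"rect",[np.round(k,4) for k in cv2.minAreaRect(q)],len(q),P[m][:,2].max())
                                                                                                      ~~~~~~~~~~~~~^^
ValueError: zero-size array to reduction operation maximum which has no identity
```

View pics/t3.png

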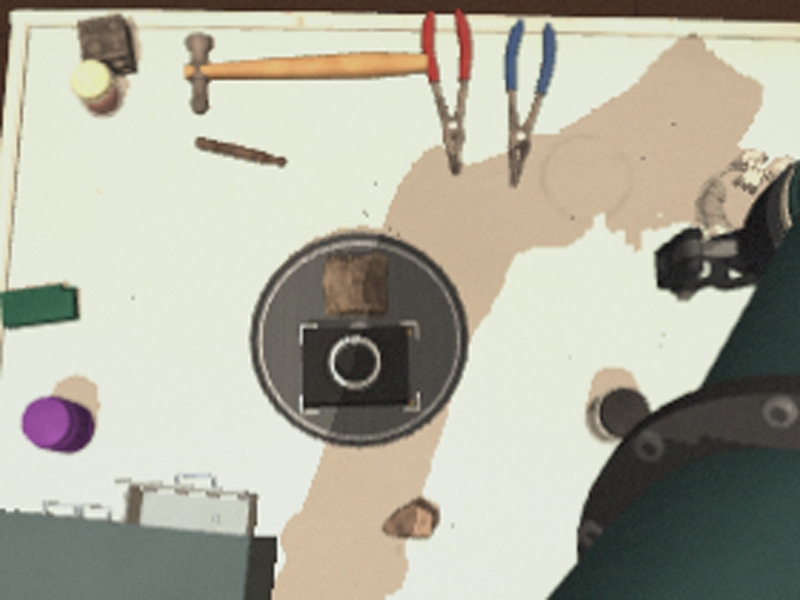

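```bash
python3 - <<'E'
from f import *
P=np.load("t2.npy")
for x in np.arange(.25,.66,.04):
    q=P[(abs(P[...,0]-x)<.02)&(P[...,2]>.18)&(P[...,1]<0)&(P[...,1]>-.3)]
    if len(q): print(round(x,2),np.percentile(q[:,2],[2,50,98]).round(3),q[:,1].min().round(3),q[:,1].max().round(3))
im,P=cloud("wrist"); np.save("w11.npy",P); cv2.imwrite("pics/w11.png",im)
for c,r,a,b in(((.5318,-.448),.03,.007,.02),((.5113,-.3392),.022,.05,.07)):
    try: circ(P,c,r,a,b)
    except Exception as e: print(e)
plan([(.532,-.448,.135,91,13,1)])
E
python3 - <<'E'
import cv2;a=cv2.imread("pics/s1.png");cv2.imwrite("pics/s1.png",a)
E
```

```text
0.37 [0.755 0.824 0.835] -0.187 -0.099
0.41 [0.673 0.78  0.827] -0.191 -0.088
0.45 [0.604 0.688 0.707] -0.184 -0.104
0.49 [0.518 0.578 0.62 ] -0.176 -0.104
0.53 [0.4   0.479 0.536] -0.177 -0.093
0.57 [0.392 0.425 0.452] -0.176 -0.091
circle [ 0.5323 -0.4541] 0.036 rect [array([ 0.5305, -0.4519]), array([0.0685, 0.0604]), np.float64(54.6502)] 2090 0.019166640552464753
circle [ 0.5143 -0.3396] 0.0216 rect [array([ 0.5166, -0.3417]), array([0.0411, 0.0363]), np.float64(30.4598)] 1424 0.06630674269976189
from [ 0.5825 -0.4089  0.1759] psi 1.74
[[-0.02,0.014,0.016,0,0,-0.08,1],[-0.021,0.012,0.016,0,0,-0.08,1],[-0.023,0.009,0.016,0,0,-0.08,1],[-0.024,0.007,0.016,0,0,-0.08,1],[-0.024,0.004,0.016,0,0,-0.08,1],[-0.025,0.001,0.016,0,0,-0.08,1],[-0.024,-0.002,0.016,0,0,-0.08,1],[-0.024,-0.005,0.016,0,0,-0.08,1]]
[[-0.023,-0.008,0.016,0,0,-0.08,1],[-0.022,-0.011,0.016,0,0,-0.08,1],[-0.021,-0.013,0.016,0,0,-0.08,1],[-0.019,-0.016,0.016,0,0,-0.08,1],[-0.017,-0.018,0.016,0,0,-0.08,1],[0,0,0,0,0,0,1],[0,0,0,0,0,0,1],[0,0,0,0,0,0,1]]
```

View pics/s1.png

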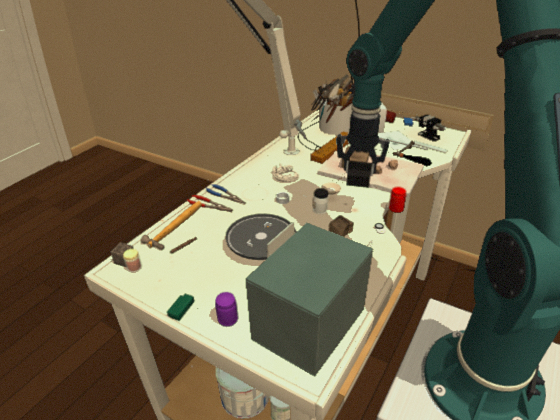

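Call:
arm_command --moves '[[[-0.02, 0.014, 0.016, 0, 0, -0.08, 1], [-0.021, 0.012, 0.016, 0, 0, -0.08, 1], [-0.023, 0.009, 0.016, 0, 0, -0.08, 1], [-0.024, 0.007, 0.016, 0, 0, -0.08, 1], [-0.024, 0.004, 0.016, 0, 0, -0.08, 1], [-0.025, 0.001, 0.016, 0, 0, -0.08, 1], [-0.024, -0.002, 0.016, 0, 0, -0.08, 1], [-0.024, -0.005, 0.016, 0, 0, -0.08, 1]]]'

```text
time: 20.23
tool_pos: [0.557, -0.4215, 0.1493]
tool_rot: [[0.532, 0.847, -0.0], [0.847, -0.532, -0.001], [-0.0, 0.0, -1.0]]
ft_force: [0.2, -0.7, 0.5]
width: 1.0
grasp_force: 0.0
```

Call:
arm_command --moves '[[[-0.023, -0.008, 0.016, 0, 0, -0.08, 1], [-0.022, -0.011, 0.016, 0, 0, -0.08, 1], [-0.021, -0.013, 0.016, 0, 0, -0.08, 1], [-0.019, -0.016, 0.016, 0, 0, -0.08, 1], [-0.017, -0.018, 0.016, 0, 0, -0.08, 1], [0, 0, 0, 0, 0, 0, 1], [0, 0, 0, 0, 0, 0, 1], [0, 0, 0, 0, 0, 0, 1]]]'

```text
time: 20.9
tool_pos: [0.5383, -0.4366, 0.1334]
tool_rot: [[-0.031, 1.0, 0.0], [1.0, 0.031, -0.0], [-0.0, 0.0, -1.0]]
ft_force: [0.2, -0.8, -0.2]
width: 1.002
grasp_force: 0.0
```

Run:
```python
from f import *
im,P=cloud("wrist"); np.save("w12.npy",P); cv2.imwrite("pics/w12.png",im)
q=P[(P[...,2]>.006)&(P[...,2]<.02)&(np.hypot(P[...,0]-.532,P[...,1]+.448)<.045)]
print(len(q),np.percentile(q,[.5,99.5],axis=0))
c=circ(P,(.5318,-.448),.03,.009,.018,.006)
t=P[(abs(P[...,2]-.012)<.002)&(abs(np.hypot(P[...,0]-.532,P[...,1]+.448)-.028)<.006)]
A=np.c_[2*t[:,:2],np.ones(len(t))]; c=np.linalg.lstsq(A,(t[:,:2]**2).sum(1),rcond=None)[0];print("fit",c[:2],np.sqrt(c[2]+c[0]**2+c[1]**2))
circ(P,(.5113,-.3392),.022,.058,.07)
plan([(.532,-.448,.0,91,6,1)])
```

```text
3359 [[ 0.5039987  -0.48907307  0.00610351]
 [ 0.56208109 -0.41890157  0.01805513]]
circle [ 0.5348 -0.4526] 0.0349 rect [array([ 0.5322, -0.449 ]), array([0.0626, 0.0604]), np.float64(51.3455)] 2053 0.017785650213806792
fit [ 0.53279649 -0.44822757] 0.026987599708649213
circle [ 0.5134 -0.3394] 0.0205 rect [array([ 0.5135, -0.3393]), array([0.0399, 0.0396]), np.float64(70.0881)] 3224 0.06683751718022796
from [ 0.5386 -0.4364  0.1334] psi 91.81
[[-0.009,-0.006,0.111,0,0,0.002,1],[-0.009,-0.006,0.111,0,0,0.002,1],[-0.01,-0.006,0.111,0,0,0.002,1],[-0.01,-0.006,0.111,0,0,0.002,1],[-0.01,-0.006,0.111,0,0,0.002,1],[-0.01,-0.006,0.111,0,0,0.002,1],[0,0,0,0,0,0,1],[0,0,0,0,0,0,1]]
```

View pics/w12.png

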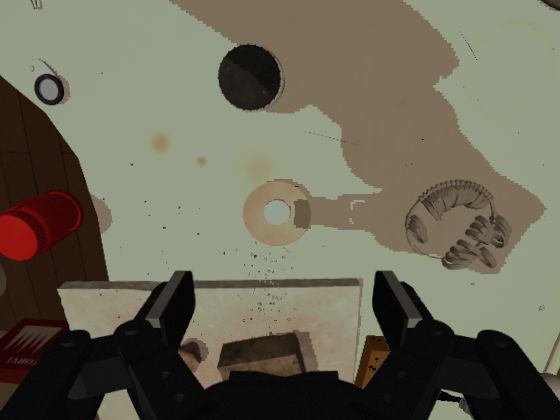

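Call:
arm_command --moves '[[[-0.03, -0.014, 0.08, 0, 0, 0, 1], [-0.031, -0.014, 0.13, 0, 0, 0, 1], [0, 0, 0.14, 0, 0, 0, 1], [0, 0, 0.13, 0, 0, 0, 1], [0, 0, 0.1, 0, 0, 0, 1], [0, 0, 0.06, 0, 0, 0, 1], [0, 0, 0.025, 0, 0, 0, 1], [0, 0, 0, 0, 0, 0, 1]]]'

```text
time: 21.62
tool_pos: [0.5321, -0.4486, -0.0017]
tool_rot: [[-0.033, 0.999, -0.002], [0.999, 0.033, 0.001], [0.001, -0.002, -1.0]]
ft_force: [0.6, 1.0, -0.2]
width: 0.996
grasp_force: 0.0
```

Call:
arm_command --moves '[[[0, 0, 0, 0, 0, 0, -1], [0, 0, 0, 0, 0, 0, -1], [0, 0, 0, 0, 0, 0, -1], [0, 0, 0, 0, 0, 0, -1], [0, 0, 0, 0, 0, 0, -1], [0, 0, 0, 0, 0, 0, -1], [0, 0, 0, 0, 0, 0, -1], [0, 0, 0, 0, 0, 0, -1]]]' --newtons 30

```text
time: 22.28
tool_pos: [0.5336, -0.4499, 0.0021]
tool_rot: [[-0.033, 0.999, 0.002], [0.999, 0.033, -0.002], [-0.002, 0.002, -1.0]]
ft_force: [-2.1, 0.4, 6.3]
width: 0.672
grasp_force: 31.3
```

Call:
arm_command --moves '[[[0, 0, -0.02, 0, 0, 0, -1], [0, 0, -0.05, 0, 0, 0, -1], [0, 0, -0.08, 0, 0, 0, -1], [0, 0, -0.05, 0, 0, 0, -1], [0, 0, 0, 0, 0, 0, -1], [0, 0, 0, 0, 0, 0, -1], [0, 0, 0, 0, 0, 0, -1], [0, 0, 0, 0, 0, 0, -1]]]'

```text
time: 22.95
tool_pos: [0.5322, -0.4488, 0.0394]
tool_rot: [[-0.033, 0.999, -0.001], [0.999, 0.033, 0.001], [0.001, -0.001, -1.0]]
ft_force: [-0.5, -0.3, -0.7]
width: 0.669
grasp_force: 32.1
```

```bash
cat > d.py <<'E'
from f import *
s=read_state();im,P=cloud("wrist"); np.save("w13.npy",P); cv2.imwrite("pics/w13.png",im)
t=s["tool_pos"];print(t,s["tool_rot"][:,0])
q=P[(P[...,2]>t[2]-.006)&(P[...,2]<t[2]+.028)&(np.hypot(P[...,0]-t[0],P[...,1]-t[1])<.05)&(abs(P[...,0]-t[0])<.026)]
print(len(q),np.percentile(q,[.5,50,99.5],axis=0).round(4))
A=np.c_[q[:,:2],np.ones(len(q))];print("tilt",np.linalg.lstsq(A,q[:,2],rcond=None)[0])
E
python3 d.py
```

```text
[ 0.53220984 -0.44884932  0.03939051] [-3.29602645e-02  9.99456419e-01  6.97724030e-04]
10068 [[ 0.5067 -0.4763  0.042 ]
 [ 0.5324 -0.4471  0.0465]
 [ 0.5578 -0.4178  0.0508]]
tilt [-0.00759762  0.01285504  0.05638016]
```

View pics/w13.png

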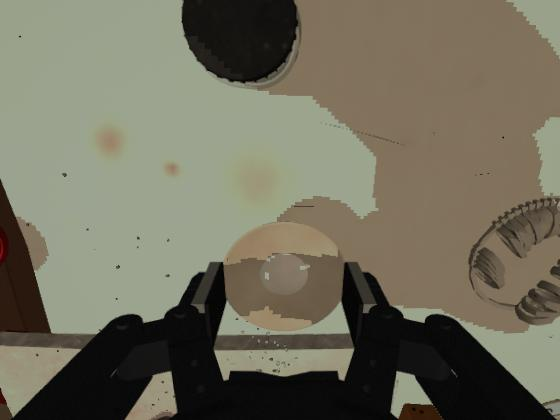

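Call:
arm_command --moves '[[[0, 0, -0.08, 0, 0, 0, -1], [0.04, 0.005, -0.14, 0, 0, 0, -1], [0.1, 0.0125, -0.14, 0, 0, 0, -1], [0.15, 0.019, -0.14, 0, 0, 0, -1], [0.17, 0.021, 0, 0, 0, 0, -1], [0.17, 0.021, 0, 0, 0, 0, -1], [0.17, 0.021, 0, 0, 0, 0, -1], [0.17, 0.021, 0, 0, 0, 0, -1]]]'

```text
time: 23.67
tool_pos: [0.55, -0.2529, 0.1397]
tool_rot: [[-0.033, 0.999, -0.001], [0.999, 0.033, 0.0], [0.0, -0.0, -1.0]]
ft_force: [0.6, 1.0, -0.0]
width: 0.671
grasp_force: 32.3
```

Call:
arm_command --moves '[[[0.17, 0.021, 0, 0, 0, 0, -1], [0.17, 0.021, 0, 0, 0, 0, -1], [0.17, 0.021, 0, 0, 0, 0, -1], [0.17, 0.021, 0, 0, 0, 0, -1], [0.17, 0.021, 0, 0, 0, 0, -1], [0.15, 0.019, 0, 0, 0, 0, -1], [0.13, 0.016, 0, 0, 0, 0, -1], [0.1, 0.013, 0, 0, 0, 0, -1]]]'

```text
time: 24.33
tool_pos: [0.5726, -0.0041, 0.1395]
tool_rot: [[-0.036, 0.999, -0.001], [0.999, 0.036, 0.001], [0.001, -0.001, -1.0]]
ft_force: [0.4, -0.3, 0.4]
width: 0.668
grasp_force: 32.3
```

Call:
arm_command --moves '[[[0.06, 0.0115, 0, 0, 0, 0, -1], [0.007, 0, 0.05, 0, 0, 0, -1], [0, 0, 0.1, 0, 0, 0, -1], [0, 0, 0.1, 0, 0, 0, -1], [0, 0, 0.08, 0, 0, 0, -1], [0, 0, 0.05, 0, 0, 0, -1], [0, 0, 0, 0, 0, 0, -1], [0, 0, 0, 0, 0, 0, -1]]]'

```text
time: 25.0
tool_pos: [0.5742, 0.0046, 0.0631]
tool_rot: [[-0.032, 1.0, -0.002], [1.0, 0.032, -0.001], [-0.001, -0.002, -1.0]]
ft_force: [0.0, -0.5, 0.3]
width: 0.666
grasp_force: 32.3
```

```bash
python3 d.py
python3 - <<'E'
from m import *
P=np.load("w13.npy")
r=(P[...,2]>.0315)&(P[...,2]<.038)&(abs(np.hypot(P[...,0]-.5736,P[...,1]+.1275)-.088)<.006)
q=P[r];print(len(q),q[:,1].max())
E
```

```text
[0.57422624 0.00456803 0.06311529] [-3.15224782e-02  9.99502769e-01 -7.40350987e-04]
10078 [[ 0.5486 -0.0229  0.066 ]
 [ 0.5744  0.0062  0.0703]
 [ 0.5998  0.0357  0.0747]]
tilt [-0.00804945  0.01065349  0.07495796]
599 -0.04309732822568137
```

Call:
arm_command --moves '[[[0, 0, 0.04, 0, 0, 0, -1], [0, 0, 0.07, 0, 0, 0, -1], [0, 0, 0.07, 0, 0, 0, -1], [0, 0, 0.06, 0, 0, 0, -1], [0, 0, 0.035, 0, 0, 0, -1], [0, 0, 0.018, 0, 0, 0, -1], [0, 0, 0.008, 0, 0, 0, -1], [0, 0, 0, 0, 0, 0, -1]]]'

```text
time: 25.72
tool_pos: [0.5749, 0.0059, 0.0036]
tool_rot: [[-0.033, 0.999, 0.0], [0.999, 0.033, -0.0], [-0.0, 0.0, -1.0]]
ft_force: [0.4, -0.5, 0.0]
width: 0.671
grasp_force: 32.3
```

Call:
arm_command --moves '[[[0, 0, 0, 0, 0, 0, 1], [0, 0, 0, 0, 0, 0, 1], [0, 0, 0, 0, 0, 0, 1], [0, 0, 0, 0, 0, 0, 1], [0, 0, -0.05, 0, 0, 0, 1], [0, 0, -0.15, 0, 0, 0, 1], [0, 0, -0.2, 0, 0, 0, 1], [0, 0, -0.2, 0, 0, 0, 1]]]'

```text
time: 26.38
tool_pos: [0.5737, 0.0058, 0.125]
tool_rot: [[-0.033, 0.999, -0.002], [0.999, 0.033, -0.0], [-0.0, -0.002, -1.0]]
ft_force: [1.4, -0.9, 0.1]
width: 1.0
grasp_force: 0.0
```

Run:
```python
from f import *
im,P=cloud("wrist"); cv2.imwrite("pics/w14.png",im)
q=P[(P[...,2]>.006)&(P[...,2]<.02)&(np.hypot(P[...,0]-.574,P[...,1]-.006)<.042)]
print(len(q),np.percentile(q,[1,50,99],axis=0).round(4)); circ(P,(.574,.006),.03,.007,.018,.006)
s=read_state();print(s["tool_pos"])
import h
h.read_state=lambda:dict(tool_pos=np.array([.574,.005,.1225]),tool_rot=np.array([[-.033,.999,0],[.999,.033,0],[0,0,-1.]]))
h.plan([(.574,.005,.165,92,2,1),(.513,-.339,.165,0,14,.6)])
```

```text
3641 [[ 0.547  -0.0209  0.0062]
 [ 0.5757  0.0074  0.0098]
 [ 0.6039  0.0361  0.0136]]
circle [0.5754 0.0072] 0.0308 rect [array([0.5755, 0.0077]), array([0.0606, 0.0604]), np.float64(13.8168)] 3304 0.014806889337358908
[0.57904204 0.0062326  0.13295931]
from [0.574  0.005  0.1225] psi 91.89
[[0,0,-0.106,0,0,-0.001,1],[0,0,-0.106,0,0,-0.001,1],[-0.122,-0.026,-0,0,0,0.077,0.6],[-0.124,-0.012,-0,0,0,0.077,0.6],[-0.125,0.002,-0,0,0,0.077,0.6],[-0.124,0.017,-0,0,0,0.077,0.6],[-0.121,0.031,-0,0,0,0.077,0.6],[-0.117,0.045,-0,0,0,0.077,0.6]]
[[-0.111,0.058,-0,0,0,0.077,0.6],[-0.103,0.07,-0,0,0,0.077,0.6],[-0.094,0.082,-0,0,0,0.077,0.6],[-0.084,0.092,-0,0,0,0.077,0.6],[-0.073,0.101,-0,0,0,0.077,0.6],[-0.061,0.109,-0,0,0,0.077,0.6],[-0.048,0.115,-0,0,0,0.077,0.6],[-0.035,0.12,-0,0,0,0.077,0.6]]
```

View pics/w14.png

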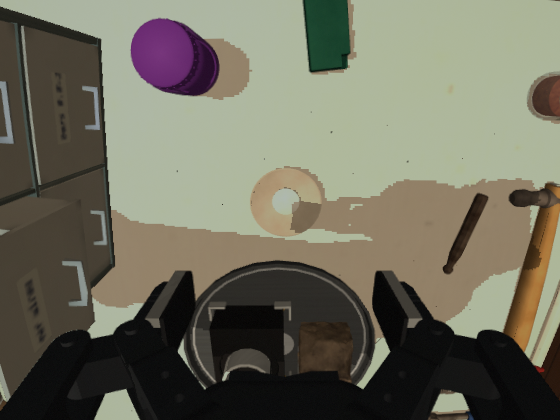

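Call:
arm_command --moves '[[[0, 0, -0.1, 0, 0, 0, 1], [0, 0, -0.1, 0, 0, 0, 1], [-0.122, -0.026, 0, 0, 0, 0.077, 0.8], [-0.124, -0.012, 0, 0, 0, 0.077, 0.8], [-0.125, 0.002, 0, 0, 0, 0.077, 0.8], [-0.124, 0.017, 0, 0, 0, 0.077, 0.8], [-0.121, 0.031, 0, 0, 0, 0.077, 0.8], [-0.117, 0.045, 0, 0, 0, 0.077, 0.8]]]'

```text
time: 27.1
tool_pos: [0.5476, -0.1428, 0.1647]
tool_rot: [[0.617, 0.787, 0.001], [0.787, -0.617, 0.0], [0.001, 0.001, -1.0]]
ft_force: [0.4, 0.4, 0.0]
width: 0.899
grasp_force: 0.0
```

Call:
arm_command --moves '[[[-0.111, 0.058, 0, 0, 0, 0.077, 0.8], [-0.103, 0.07, 0, 0, 0, 0.077, 0.8], [-0.094, 0.082, 0, 0, 0, 0.077, 0.8], [-0.084, 0.092, 0, 0, 0, 0.077, 0.8], [-0.073, 0.101, 0, 0, 0, 0.077, 0.8], [-0.061, 0.109, 0, 0, 0, 0.077, 0.8], [-0.048, 0.115, 0, 0, 0, 0.077, 0.8], [-0.035, 0.12, 0, 0, 0, 0.077, 0.8]]]'

```text
time: 27.77
tool_pos: [0.5125, -0.339, 0.1646]
tool_rot: [[1.0, -0.019, 0.001], [-0.019, -1.0, 0.0], [0.001, -0.0, -1.0]]
ft_force: [0.5, -0.9, -0.2]
width: 0.9
grasp_force: 0.0
```

Call:
arm_command --moves '[[[0, 0, 0, 0, 0, 0, 0.8], [0, 0, 0, 0, 0, 0, 0.8], [0, 0, 0, 0, 0, 0, 0.8], [0, 0, 0, 0, 0, 0, 0.8], [0, 0, 0, 0, 0, 0, 0.8], [0, 0, 0, 0, 0, 0, 0.8], [0, 0, 0, 0, 0, 0, 0.8], [0, 0, 0, 0, 0, 0, 0.8]]]'

```text
time: 28.43
tool_pos: [0.513, -0.3377, 0.1637]
tool_rot: [[1.0, -0.012, 0.0], [-0.012, -1.0, 0.0], [0.0, -0.0, -1.0]]
ft_force: [1.1, -0.3, 1.2]
width: 0.903
grasp_force: 0.0
```

Run:
```python
from f import *
s=read_state();im,P=cloud("wrist")
circ(P,(.5125,-.3393),.022,.058,.07)
m=(abs(P[...,0]-.513)<.015)&(abs(P[...,1]+.339)<.015)&(P[...,2]>.05);print("lid bgr",im[m].mean(0),P[m][:,2].max())
print(s["tool_pos"],s["joint_vel"].round(1)); plan([(.5133,-.3393,.025,0,6,.8)])
```

```text
circle [ 0.5136 -0.3394] 0.0204 rect [array([ 0.5141, -0.3393]), array([0.0394, 0.0397]), np.float64(22.532)] 1801 0.06719710041796387
lid bgr [13.06397775 14.28619997 14.75413383] 0.25418124066934444
[ 0.513048   -0.33770346  0.16369127] [ 0.1  0.   0.2 -0.1  0.1 -0.1 -0. ]
from [ 0.513  -0.3379  0.1637] psi -0.72
[[0,0.001,0.116,0,0,-0.001,0.8],[0,0.001,0.116,0,0,-0.001,0.8],[0,0.001,0.116,0,0,-0.001,0.8],[0,0.001,0.116,0,0,-0.001,0.8],[0,0.001,0.116,0,0,-0.001,0.8],[0,0.001,0.116,0,0,-0.001,0.8],[0,0,0,0,0,0,0.8],[0,0,0,0,0,0,0.8]]
```

Call:
arm_command --moves '[[[0.003, 0.007, 0.07, 0, 0, 0, 0.8], [0, 0, 0.13, 0, 0, 0, 0.8], [0, 0, 0.15, 0, 0, 0, 0.8], [0, 0, 0.15, 0, 0, 0, 0.8], [0, 0, 0.13, 0, 0, 0, 0.8], [0, 0, 0.07, 0, 0, 0, 0.8], [0, 0, 0.03, 0, 0, 0, 0.8], [0, 0, 0, 0, 0, 0, 0.8]]]'

```text
time: 29.15
tool_pos: [0.5129, -0.3393, 0.0166]
tool_rot: [[1.0, -0.013, -0.002], [-0.013, -1.0, 0.001], [-0.002, -0.001, -1.0]]
ft_force: [0.8, -0.3, 0.3]
width: 0.898
grasp_force: 0.0
```

Call:
arm_command --moves '[[[0, 0, 0, 0, 0, 0, -1], [0, 0, 0, 0, 0, 0, -1], [0, 0, 0, 0, 0, 0, -1], [0, 0, 0, 0, 0, 0, -1], [0, 0, 0, 0, 0, 0, -1], [0, 0, 0, 0, 0, 0, -1], [0, 0, 0, 0, 0, 0, -1], [0, 0, 0, 0, 0, 0, -1]]]' --newtons 40

```text
time: 29.82
tool_pos: [0.5144, -0.3399, 0.0197]
tool_rot: [[1.0, -0.013, 0.002], [-0.013, -1.0, -0.001], [0.002, 0.001, -1.0]]
ft_force: [-0.2, 0.5, 5.7]
width: 0.499
grasp_force: 40.3
```

Call:
arm_command --moves '[[[0, 0, -0.05, 0, 0, 0, -1], [0, 0, -0.1, 0, 0, 0, -1], [0, 0, -0.15, 0, 0, 0, -1], [0, 0, -0.15, 0, 0, 0, -1], [0, 0, -0.15, 0, 0, 0, -1], [0, 0, -0.1, 0, 0, 0, -1], [0, 0, 0, 0, 0, 0, -1], [0, 0, 0, 0, 0, 0, -1]]]'

```text
time: 30.48
tool_pos: [0.5142, -0.3401, 0.1598]
tool_rot: [[1.0, -0.013, 0.003], [-0.013, -1.0, -0.002], [0.003, 0.002, -1.0]]
ft_force: [-0.3, 0.5, -2.2]
width: 0.497
grasp_force: 40.9
```

```bash
cat > j.py <<'E'
from f import *
s=read_state();im,P=cloud("wrist");t=s["tool_pos"];print(t,s["tool_rot"][:,0])
q=P[(P[...,2]>t[2]+.02)&(P[...,2]<t[2]+.055)&(np.hypot(P[...,0]-t[0],P[...,1]-t[1])<.04)&(abs(P[...,1]-t[1])<.015)&(P[...,0]<t[0]+.035)]
print(len(q),np.percentile(q,[1,50,90,99],axis=0).round(4))
E
python3 j.py
```

```text
[ 0.51415169 -0.34005904  0.15979259] [ 0.99990754 -0.01316318  0.00341265]
8160 [[ 0.4967 -0.3547  0.1809]
 [ 0.5231 -0.3402  0.204 ]
 [ 0.5332 -0.3286  0.205 ]
 [ 0.5352 -0.3254  0.2056]]
```

Call:
arm_command --moves '[[[0.018, -0.052, 0, 0, 0, 0, -1], [0.043, -0.122, 0, 0, 0, 0, -1], [0.062, -0.175, 0, 0, 0, 0, -1], [0.062, -0.175, 0, 0, 0, 0, -1], [0.062, -0.175, 0, 0, 0, 0, -1], [0.062, -0.175, 0, 0, 0, 0, -1], [0.062, -0.175, 0, 0, 0, 0, -1], [0.062, -0.175, 0, 0, 0, 0, -1]]]'

```text
time: 31.2
tool_pos: [0.6023, -0.0928, 0.1558]
tool_rot: [[1.0, -0.012, -0.004], [-0.012, -1.0, 0.001], [-0.004, -0.001, -1.0]]
ft_force: [0.8, 0.0, -1.0]
width: 0.497
grasp_force: 40.9
```

Call:
arm_command --moves '[[[0.062, -0.175, 0, 0, 0, 0, -1], [0.062, -0.175, 0, 0, 0, 0, -1], [0.043, -0.122, 0, 0, 0, 0, -1], [0.018, -0.052, 0, 0, 0, 0, -1], [0, 0, 0.05, 0, 0, 0, -1], [0, 0, 0.1, 0, 0, 0, -1], [0, 0, 0.1, 0, 0, 0, -1], [0, 0, 0.05, 0, 0, 0, -1]]]'

```text
time: 31.87
tool_pos: [0.6383, 0.0057, 0.0941]
tool_rot: [[1.0, -0.016, -0.007], [-0.016, -1.0, -0.002], [-0.007, 0.002, -1.0]]
ft_force: [-1.1, 0.0, -1.9]
width: 0.495
grasp_force: 40.9
```

Call:
arm_command --moves '[[[0, 0, 0.05, 0, 0, 0, -1], [0, 0, 0, 0, 0, 0, -1], [0, 0, 0, 0, 0, 0, -1], [0, 0, 0, 0, 0, 0, -1], [0, 0, 0, 0, 0, 0, -1], [0, 0, 0, 0, 0, 0, -1], [0, 0, 0, 0, 0, 0, -1], [0, 0, 0, 0, 0, 0, -1]]]'

```text
time: 32.53
tool_pos: [0.642, 0.0085, 0.0883]
tool_rot: [[1.0, -0.013, 0.001], [-0.013, -1.0, 0.0], [0.001, -0.0, -1.0]]
ft_force: [-0.8, -0.1, -1.3]
width: 0.495
grasp_force: 40.9
```

```bash
python3 j.py
```

```text
[0.64198124 0.00845098 0.08825415] [ 9.99915890e-01 -1.29322391e-02  9.85352099e-04]
8153 [[ 0.6246 -0.0062  0.1095]
 [ 0.6509  0.0084  0.1325]
 [ 0.6611  0.0199  0.1334]
 [ 0.663   0.0231  0.134 ]]
```

Call:
arm_command --moves '[[[0, 0, 0.04, 0, 0, 0, -1], [0, 0, 0.08, 0, 0, 0, -1], [0, 0, 0.08, 0, 0, 0, -1], [0, 0, 0.07, 0, 0, 0, -1], [0, 0, 0.04, 0, 0, 0, -1], [0, 0, 0.024, 0, 0, 0, -1], [0, 0, 0.01, 0, 0, 0, -1], [0, 0, 0, 0, 0, 0, -1]]]'

```text
time: 33.25
tool_pos: [0.6408, 0.0083, 0.0198]
tool_rot: [[1.0, -0.013, -0.003], [-0.013, -1.0, 0.001], [-0.003, -0.001, -1.0]]
ft_force: [-3.3, 0.0, 5.9]
width: 0.493
grasp_force: 41.8
```

Call:
arm_command --moves '[[[0, 0, 0, 0, 0, 0, 0.6], [0, 0, 0, 0, 0, 0, 0.6], [0, 0, 0, 0, 0, 0, 0.6], [0, 0, 0, 0, 0, 0, 0.6], [0, 0, 0, 0, 0, 0, 0.6], [0, 0, -0.05, 0, 0, 0, 0.6], [0, 0, -0.15, 0, 0, 0, 0.6], [0, 0, -0.2, 0, 0, 0, 0.6]]]'

```text
time: 33.92
tool_pos: [0.639, 0.0084, 0.0973]
tool_rot: [[1.0, -0.013, -0.007], [-0.013, -1.0, -0.0], [-0.007, 0.0, -1.0]]
ft_force: [0.3, 0.4, -0.2]
width: 0.801
grasp_force: 0.0
```

Call:
arm_command --moves '[[[0, 0, -0.2, 0, 0, 0, 0.6], [0, 0, -0.15, 0, 0, 0, 0.6], [0, 0.15, 0, 0, 0, 0, 0.6], [0, 0.2, 0, 0, 0, 0, 0.6], [0, 0.2, 0, 0, 0, 0, 0.6], [0, 0.2, 0, 0, 0, 0, 0.6], [0, 0.2, 0, 0, 0, 0, 0.6], [0, 0.2, 0, 0, 0, 0, 0.6]]]'

```text
time: 34.58
tool_pos: [0.6383, -0.2235, 0.1698]
tool_rot: [[1.0, -0.013, 0.001], [-0.013, -1.0, -0.0], [0.001, 0.0, -1.0]]
ft_force: [1.4, -0.4, -0.2]
width: 0.8
grasp_force: 0.0
```

Call:
arm_command --moves '[[[0, 0.2, 0, 0, 0, 0, 0.6], [0, 0.2, 0, 0, 0, 0, 0.6], [0, 0.2, 0, 0, 0, 0, 0.6], [0, 0.1, 0, 0, 0, 0, 0.6], [0, 0, 0, 0, 0, 0, 0.6], [0, 0, 0, 0, 0, 0, 0.6], [0, 0, 0, 0, 0, 0, 0.6], [0, 0, 0, 0, 0, 0, 0.6]]]'

```text
time: 35.25
tool_pos: [0.6375, -0.3588, 0.1689]
tool_rot: [[1.0, -0.01, 0.0], [-0.01, -1.0, 0.002], [0.0, -0.002, -1.0]]
ft_force: [-0.7, 0.2, 0.4]
width: 0.802
grasp_force: 0.0
```

Run:
```python
from f import *
from m import rep
im,P=cloud("top"); cv2.imwrite("pics/tend.png",im)
for n,c,r,a,b in(("dish",(.575,.007),.03,.006,.02),("jar",(.642,.008),.022,.045,.072),("band",(.548,-.127),.02,.066,.082)):
    print(n); circ(P,c,r,a,b)
rep(P,im,.05,.064)
q=P[(P[...,2]>.045)&(P[...,2]<.08)&(abs(P[...,0]-.617)<.035)&(abs(P[...,1]+.126)<.04)]
print("lump",np.percentile(q,[1,50,99],axis=0).round(4),[np.round(k,4) for k in cv2.minAreaRect(q[:,:2].astype(np.float32))])
print(read_state()["tool_pos"])
```

```text
dish
circle [0.5736 0.0076] 0.0308 rect [array([0.5739, 0.0077]), array([0.0592, 0.059 ]), np.float64(2.362)] 425 0.015167590537749076
jar
circle [0.6375 0.0073] 0.022 rect [array([0.6369, 0.0064]), array([0.0393, 0.0411]), np.float64(47.348)] 285 0.06795849939287091
band
circle [ 0.5459 -0.1272] 0.0197 rect [array([ 0.5465, -0.1261]), array([0.0368, 0.0379]), np.float64(44.4262)] 71 0.07694407706063033
block 637 [array([ 0.5579, -0.1184]), array([0.0615, 0.1014]), np.float64(37.2168)] 0.05778348211466933
clip [245 203   6   8  14] [ 0.5776 -0.0845  0.0351] [ 0.5663 -0.0927  0.0313] [ 0.584  -0.0808  0.038 ]
clip [281 203   6   5  10] [ 0.5822 -0.1723  0.0343] [ 0.5757 -0.1764  0.0321] [ 0.5853 -0.1646  0.0362]
pan [ 0.57179166 -0.12809446] 0.08771101186528875 181
lump [[ 0.5899 -0.1504  0.0476]
 [ 0.6107 -0.1259  0.0596]
 [ 0.6345 -0.0999  0.0669]] [array([ 0.6125, -0.1253]), array([0.0461, 0.0516]), np.float64(3.4667)]
[ 0.63765081 -0.35880231  0.1689203 ]
```

```bash
python3 -c "
from station import sign_off; print(sign_off())"
```

```text
the job is handed in; nothing more can be done
None
```

The turntable is set up as asked and handed in at about 35 s of the 104 s allowed. The final camera measurements matched the placements, but the judge's verdict wasn't shown.

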